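# Sort salvaged electronics into their trays

### The arm

A 6-joint arm with a two-finger parallel gripper is mounted at the origin on the work surface. World frame = base frame: x ahead of the robot, y to its left, z up, the work surface at z = 0. Lengths are in m, angles in degrees, forces in N, time in s.
With the tool pointing down it reaches from about 0.4 to 0.925 m from the base axis. Payload 3.4 kg.
Tool frame: the origin (TCP) lies on the mounting face of the last link; the fingertips stand 173 mm ahead of it and the grasp point (between the pads) lies ctrl.tcp_to_grasp ahead of it (ctrl.tcp_to_grasp is the distance from the TCP to the grasp point, in m); z points along the fingers, y is the direction in which the jaws open and shut (so a half turn about z gives the same grasp; the last joint's range is limited). The gripper opens to 85 mm and grips with 20 to 120 N. Pads are 22 mm wide; open, the fingers measure 114 mm over their backs; the gripper's body (76 mm by 85 mm) begins 54 mm behind the grasp point. The pads swing forward as they close: fully open they stand 13 mm farther back than shut.
Start: joints at [-68.096, 17.578, 86.31, -0, 76.112, -4.211], TCP at [0.253, -0.516, 0.405] pointing down, gripper open.
Joint ranges: [-179.03, 179.03], [-60, 130.46], [8.19, 133.38], [-81.62, 261.62], [5.75, 156.47], [-153.77, 153.77]. Speed limits (degrees/s): [147.25, 147.25, 180, 180, 180, 180].

### API

Orientations are given as [roll, pitch, yaw] about the fixed x, y, z axes, in that order (R = Rz(yaw) Ry(pitch) Rx(roll)).
In Python, from station import ctrl gives the robot as it stands.
- The arm moves only by the tool send_rows, never from a script. Its argument "steps" is text: rows parted by semicolons, each of 4 numbers parted by spaces: the shift along the tool's x, y, z in cm, then the turn about the tool's z in degrees. In form: tx ty tz roll; .... A call has 1 to 8 rows; each row shifts and turns the pose as measured when the row begins, along the tool's axes as they then stand; what a row does not reach is not made up. A row lasts 1/10 s, in which the tool goes at most 50 mm and 8.59 degrees, less where a joint would pass 70% of its speed; a pose out of reach is approached as far as the arm can. A call is refused whole if a number of a shift passes 5 or a number of a turn 8.59, either way. A call with a gripper value outside its range is refused whole. "fingers" is the gripper's target within -1 to 1 (fully open at 1, half-way at 0, shut at -1), set as the call begins (left out, the last holds). The fingers move at their own pace and stop on an object; "newtons" is the grip in N (left out, the last holds). Time passes only in rows, so rows that do not move let the fingers close. It gives the time, the measured TCP pose, the force and the opening at its end, in the units of the state.
- ctrl.state(): the state, without advancing time (a new reading comes with each control period).
- ctrl.camera(name): name is "side" or "top" or "wrist"; returns (picture, depth): 384x512x3 uint8, red, green, blue; 384x512 float32, m along the optical axis (not along the pixel's ray), 0 where there is no reading.
- ctrl.get_calibration(name): a dict with "camera_matrix" (3x3 intrinsics, pixels), "rvec" (rotation vector, rad) and "tvec" (3), from world to camera coordinates, as OpenCV has them; the wrist camera has in their place "hand_eye" (4x4, takes a point from camera to tool coordinates, whose origin is the TCP and whose axes are the flange's). Camera axes: x right, y down, z forward; pixel columns grow to the right and rows downward; lengths in m; the calibration is good to about 2 mm. A picture is of the moment at which its call begins: read the wrist's pose just before it. get_calibration takes no time and is no camera call.
- ctrl.hand_in(): hands the job in, once; it reports no verdict.
The state is a dict: "t": time; "joint_positions": joint angles; "joint_vel": joint speeds; "tau": joint torques, N m; "position": TCP position; "eef_rot": TCP orientation; "wrist_force": force on the tool from outside, world axes, zero at the start; "wrist_torque": the same for the moment, N m; "finger_gap": finger opening in m.
Only numpy, scipy, OpenCV 4.12 (cv2) and the standard library are available. Lean on these libraries where they do the work, as an engineer would, in place of code of your own. Each camera call takes 0.05 s, during which the arm holds its last target. There are 200 camera calls.

### The job

Sort the salvaged parts on the bench: the green and the brown circuit board go into the white tray, one in each bay; the blue and the black capacitor stand upright in the yellow tray, one in each bay; the transformer goes into the red tray. Set each part down flat on the tray's floor, inside the walls, and let go of it there; do not drop the parts. Leave the mug and the solder reel where they are.

Things in the scene. Friction and masses are not known exactly. Their poses are not given: they have to be found in the camera images.
- green_board: Loose circuit board, dark green face, 64 (x) x 46 (y) x 3 mm, 70 g, lying flat. Origin: centre of underside, z up; x starts within 0.6 rad of world x. In its middle a rigid finned aluminium heat sink, 28 (x) x 18 (y) mm, top 36 mm above the origin: grip it from above across the 18 mm. Other parts rise to 6 mm above the origin on the y sides, to 14 mm at the x ends.
- brown_board: Loose circuit board, reddish brown face, 64 (x) x 46 (y) x 3 mm, 70 g, lying flat. Origin: centre of underside, z up; x starts within 0.6 rad of world x. In its middle a rigid finned aluminium heat sink, 28 (x) x 18 (y) mm, top 36 mm above the origin: grip it from above across the 18 mm. Other parts rise to 6 mm above the origin on the y sides, to 14 mm at the x ends.
- blue_cap: Loose capacitor: a dark blue upright round can with a white band, diameter 36 mm, can-coloured top at 50 mm with a silver disc and two brass terminals to 54 mm; 70 g. Origin: centre of underside, z up. May be gripped along any direction.
- black_cap: Loose capacitor: a black upright round can with a white band, diameter 36 mm, can-coloured top at 50 mm with a silver disc and two brass terminals to 54 mm; 70 g. Origin: centre of underside, z up. May be gripped along any direction.
- transformer: Loose transformer, 320 g: dark steel core 50 (x) x 24 (y) x 42 mm high; copper-coloured coil (30 along x, 42 along y, from 6 to 36 mm high) bulging out on both y sides. Origin: centre of underside, z up; x starts within 0.6 rad of world x. Grip it from above across the 50 mm, on the flat steel end faces.
- board_tray: White tray for the boards, outside 96 (x) x 148 (y) mm. Fixed. Floor and walls 4 mm thick, walls 12 mm high. Origin: centre of underside, z up; x within 0.25 rad of world x. A rib along x, 4 mm thick, 11 mm high, parts it into two bays, each 88 (x) x 68 (y) mm inside, centred at y = +36 and -36 mm. A board fits with its long side along the tray's x, either way round.
- cap_tray: Yellow tray for the capacitors, outside 68 (x) x 132 (y) mm. Fixed. Floor and walls 4 mm thick, walls 12 mm high. Origin: centre of underside, z up; x within 0.25 rad of world x. A rib along x, 4 mm thick, 11 mm high, parts it into two bays, each 60 x 60 mm inside, centred at y = +32 and -32 mm. Fingers have more room along x than along y.
- transformer_tray: Red tray for the transformer, one bay, outside 82 (x) x 74 (y) mm, inside 74 x 66 mm. Fixed. Floor and walls 4 mm thick, walls 12 mm high. Origin: centre of underside, z up; x within 0.25 rad of world x. The transformer fits with its 50 mm side along the tray's x, either way round.
- mug: Bystander: dark blue ceramic mug, 76 mm across, 85 mm high, handle at its +y. Origin: centre of its underside. To be left alone.
- solder_reel: Bystander: grey metal reel, 54 mm across, 36 mm high, standing on its flange. Origin: centre of its underside. To be left alone.

How it is judged:
By the outcome, as a careful person would: the job done as asked, in the order asked, and still so for the second after the job is handed in, with the robot touching nothing.
It also fails if it takes over 115 s, if anything falls off the work surface, if the arm or the gripper's body presses on something with over 40 N, if the wrist force passes 120 N, or if a joint passes its speed limit or range.

## Working session

There is one attempt and no reset: what is moved stays moved. The work goes in short steps, Python scripts to look and compute and a tool call to move; the robot and the scene stay as the last step left them, time stands still between calls to the robot, and variables do not carry over. Pictures are saved under pics/ and viewed, about 12 in all and at most 16, crops included, and the job is handed in when it is done.

Besides the shell and the picture viewer there is one more tool, called by a JSON object that holds its "op" and its "data". send_rows: Moves the arm, as the interface text tells. Its arguments: {"type":"object","properties":{"steps":{"type":"string"},"fingers":{"type":"number"},"newtons":{"type":"number"}},"required":["steps"]}

```bash
ls; mkdir -p pics; python3 - <<'E'
from station import ctrl
import cv2,numpy as np
print(ctrl.state()); print(ctrl.tcp_to_grasp)
for n in("top","side"):
    p,d=ctrl.camera(n); c=ctrl.get_calibration(n); print(n,c)
    np.savez(f"pics/{n}.npz",p=p,d=d)
    cv2.imwrite(f"pics/{n}.png",cv2.resize(p[...,::-1],(800,600),interpolation=cv2.INTER_CUBIC))
print(ctrl.get_calibration("wrist"))
E
```

```text
pics
{'t': 0.0, 'joint_positions': array([-6.80940777e+01,  1.76242604e+01,  8.63822139e+01,  6.56434761e-04,
        7.61141798e+01, -4.21221717e+00]), 'joint_vel': array([-0.00285851,  0.11513413,  0.05489414,  0.01481805,  0.02336375,
        0.00437883]), 'tau': array([-2.36414853e-03, -4.57553494e+01, -2.51918721e+01, -3.67749508e-04,
        1.33821301e-02,  7.62392602e-06]), 'position': array([ 0.25297327, -0.51598563,  0.40377173]), 'eef_rot': array([-1.79879719e+02, -9.49733778e-03,  2.61179713e+01]), 'wrist_force': array([0.89046189, 1.23846138, 0.05276469]), 'wrist_torque': array([ 0.05595747,  0.01687757, -0.01220272]), 'finger_gap': 0.08536763197178965}
0.1547
top {'camera_matrix': array([[421.03512545,   0.        , 252.41773894],
       [  0.        , 421.03512545, 189.7700841 ],
       [  0.        ,   0.        ,   1.        ]]), 'rvec': array([ 2.11775863, -2.14184278,  0.18564355]), 'tvec': array([-0.01162731,  0.59024124,  0.84709879])}
side {'camera_matrix': array([[431.6608124 ,   0.        , 256.33005913],
       [  0.        , 431.6608124 , 189.24625127],
       [  0.        ,   0.        ,   1.        ]]), 'rvec': array([ 0.61370815, -2.50846861,  1.38904435]), 'tvec': array([0.51238989, 0.17244425, 0.86537893])}
{'camera_matrix': array([[277.47674655,   0.        , 257.84881505],
       [  0.        , 277.47674655, 188.41368399],
       [  0.        ,   0.        ,   1.        ]]), 'hand_eye': array([[-4.06846792e-05, -9.59869335e-01, -2.80447605e-01,
         6.95460970e-02],
       [ 9.99998819e-01,  3.91815191e-04, -1.48611010e-03,
        -1.29897879e-03],
       [ 1.53635514e-03, -2.80447334e-01,  9.59868185e-01,
         3.06671404e-02],
       [ 0.00000000e+00,  0.00000000e+00,  0.00000000e+00,
         1.00000000e+00]])}
```

View pics/top.png

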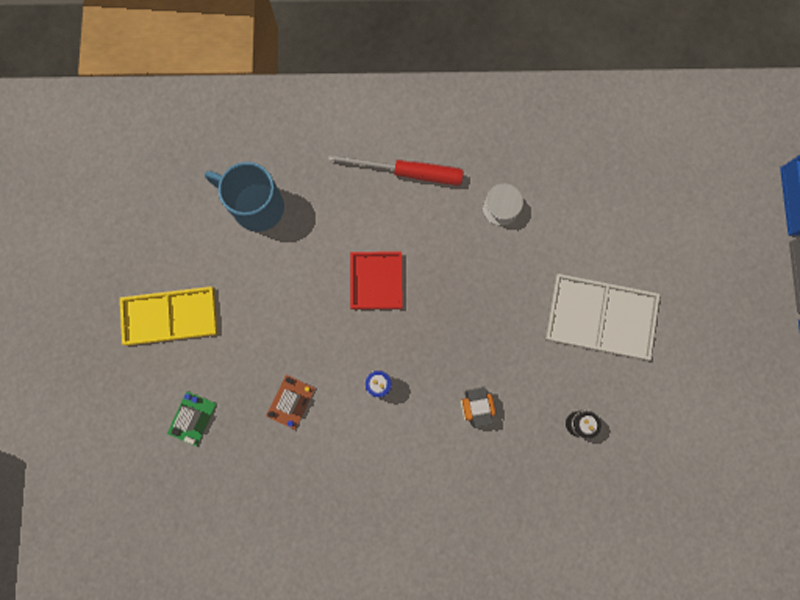

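View pics/side.png

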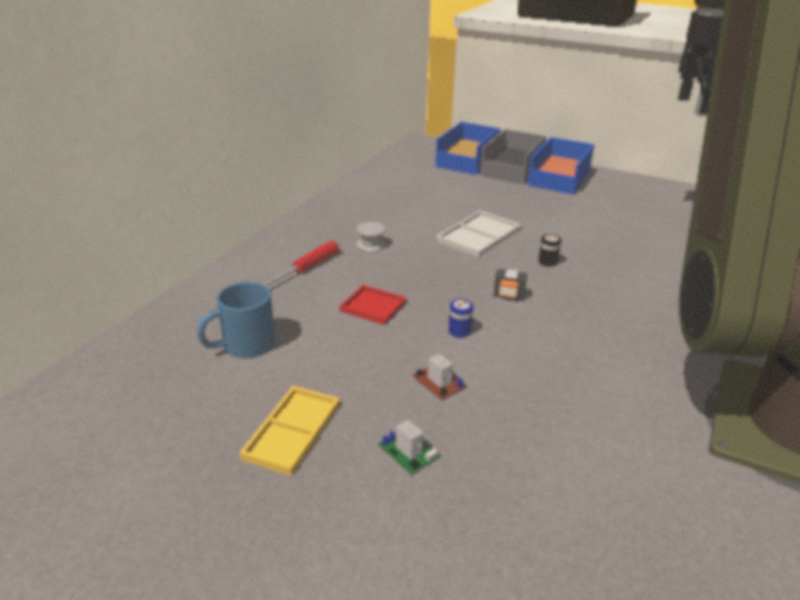

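The top view (800x600) shows the yellow tray at (168,316), red (378,281) and white (604,317). The green board is at (192,418), brown (290,403), blue cap (378,384), transformer (480,406) and black cap (587,424). The mug is at (250,195) and the reel at (504,204). The side view agrees.

```bash
cat > h.py <<'E'
import numpy as np,cv2
from scipy.spatial.transform import Rotation as R
def cloud(d,K,T):
    v,u=np.mgrid[:d.shape[0],:d.shape[1]]
    P=np.stack([(u-K[0,2])/K[0,0]*d,(v-K[1,2])/K[1,1]*d,d],-1)
    return P@T[:3,:3].T+T[:3,3]
def fixedT(c):
    T=np.eye(4);T[:3,:3]=cv2.Rodrigues(np.array(c["rvec"]))[0];T[:3,3]=c["tvec"];return np.linalg.inv(T)
def wristT(c,s):
    T=np.eye(4);T[:3,:3]=R.from_euler("xyz",s["eef_rot"],degrees=True).as_matrix();T[:3,3]=s["position"];return T@np.array(c["hand_eye"])
def onplane(uv,z,K,T):
    r=T[:3,:3]@np.linalg.solve(K,[uv[0],uv[1],1.]);o=T[:3,3];return o+r*(z-o[2])/r[2]
def rect(xy):
    (c,s,a)=cv2.minAreaRect((xy*1000).astype(np.float32)); return np.round(c,1),np.round(s,1),round(a,1)
E
python3 - <<'E'
from h import *
from station import ctrl
f=np.load("pics/top.npz");p,d=f["p"],f["d"];c=ctrl.get_calibration("top");W=cloud(d,c["camera_matrix"],fixedT(c))
hsv=cv2.cvtColor(p,cv2.COLOR_RGB2HSV)
print("table z",[round(float(np.median(W[y:y+10,x:x+10,2])),4) for x,y in((60,300),(250,300),(450,300),(250,220))])
for n,u,v,r in [("green",192,418,34),("brown",290,403,36),("blue",378,384,24),("trafo",480,406,28),("black",587,424,26),("yellow",168,316,56),("red",378,281,36),("white",604,317,66),("mug",250,195,50),("reel",504,204,30)]:
    sl=np.s_[int((v-r)*.64):int((v+r)*.64),int((u-r)*.64):int((u+r)*.64)]
    w=W[sl].reshape(-1,3);z=w[:,2]
    print(n,"zmax",round(z.max(),4))
    for lo,hi in((.006,.2),(.015,.2),(.030,.04),(.038,.047),(.046,.056)):
        m=(z>lo)&(z<hi)
        if m.sum()>15: print("   ",lo,hi,m.sum(),*rect(w[m,:2]),"med",np.round(w[m].mean(0),4))
E
```

```text
table z [-0.0004, -0.0003, 0.0007, 0.0004]
green zmax 0.9367
    0.006 0.2 264 [429.2 267.3] [44.1 60.5] 65.5 med [0.4297 0.2664 0.0235]
    0.015 0.2 165 [429.8 267.5] [23.3 58.8] 80.3 med [0.4303 0.2659 0.032 ]
    0.03 0.04 126 [430.1 267.3] [19.6 28.2] 66.0 med [0.43   0.2673 0.035 ]
brown zmax 0.9367
    0.006 0.2 214 [452.8 129.3] [41.4 61.5] 65.5 med [0.4509 0.1293 0.0245]
    0.015 0.2 142 [446.4 133.8] [35.9 41.1] 66.8 med [0.4506 0.1296 0.0319]
    0.03 0.04 102 [451.9 130. ] [18.6 27.5] 65.8 med [0.4514 0.1298 0.035 ]
blue zmax 0.9367
    0.006 0.2 234 [472.9   4.9] [33.6 34.4] 88.9 med [0.473  0.0052 0.05  ]
    0.015 0.2 233 [473.5   4.9] [33.6 33.4] 89.0 med [0.4731 0.0052 0.0502]
    0.046 0.056 225 [473.5   4.8] [33.5 33.3] 89.7 med [0.4733 0.0055 0.0504]
trafo zmax 0.9367
    0.006 0.2 426 [ 441.3 -129.9] [49.5 43.9] 8.4 med [ 0.4411 -0.1285  0.039 ]
    0.015 0.2 422 [ 441.3 -129.9] [49.5 43.9] 8.4 med [ 0.441  -0.1286  0.0393]
    0.03 0.04 137 [ 442.  -130.1] [48.6 41.7] 9.2 med [ 0.442  -0.1275  0.0359]
    0.038 0.047 288 [ 441.2 -129.4] [33.6 49.8] 89.2 med [ 0
[... 866 characters left out ...]
] [111.6  75.2] 63.4 med [0.7396 0.186  0.0503]
    0.015 0.2 1043 [735.7 194.6] [ 76.3 101.8] 3.7 med [0.7387 0.1858 0.0579]
    0.03 0.04 114 [744.3 188.8] [96.2 71.2] 34.4 med [0.7377 0.1896 0.0347]
    0.038 0.047 109 [745.5 189.1] [98.2 73. ] 34.8 med [0.7395 0.185  0.0429]
    0.046 0.056 118 [748.2 190.4] [104.   70.3] 37.4 med [0.7359 0.1846 0.0511]
reel zmax 0.9367
    0.006 0.2 458 [ 729.8 -176. ] [52.1 52.7] 83.4 med [ 0.7293 -0.1752  0.0351]
    0.015 0.2 436 [ 729.8 -175.5] [51.9 52. ] 28.0 med [ 0.7298 -0.1758  0.0365]
    0.03 0.04 434 [ 729.8 -175.5] [51.9 52. ] 28.0 med [ 0.7298 -0.1758  0.0365]
    0.038 0.047 77 [ 730.6 -175.4] [45.5 48. ] 4.8 med [ 0.7291 -0.1757  0.0388]
```

```bash
cat >> h.py <<'E'
def plan(s,targets,step=4.8,turn=8.4):
    """waypoints (x,y,z,yaw) -> rows in tool axes, from the measured state s"""
    p=np.array(s["position"]);e=np.array(s["eef_rot"]);rows=[]
    for t in targets:
        g=np.array(t[:3]);dy=(t[3]-e[2]+180)%360-180
        n=max(1,int(np.ceil(max(np.linalg.norm(g-p)*100/step,abs(dy)/turn)-1e-6)))
        for i in range(n):
            Rm=R.from_euler("xyz",e,degrees=True)
            q=Rm.inv().apply((g-p)/(n-i))*100
            rows.append("%.1f %.1f %.1f %.1f"%(*q,-dy/n))
            p=p+(g-p)/(n-i);e=(Rm*R.from_euler("z",-dy/n,degrees=True)).as_euler("xyz",degrees=True)
    for i in range(0,len(rows),8): print("; ".join(rows[i:i+8]))
def show(s): print("t",round(s["t"],2),"p",np.round(s["position"],4),"rpy",np.round(s["eef_rot"],2),"F",np.round(s["wrist_force"],1),"gap",round(s["finger_gap"],4),"j6",round(s["joint_positions"][5],1))
E
python3 - <<'E'
from h import *
from station import ctrl
f=np.load("pics/top.npz");p,d=f["p"],f["d"];c=ctrl.get_calibration("top");W=cloud(d,c["camera_matrix"],fixedT(c))
# white tray by wall height, trafo core top; table tilt near white excluded by colour
sl=np.s_[165:240,340:430];w=W[sl].reshape(-1,3);g=p[sl].reshape(-1,3).astype(int)
m=(g.min(1)>150)&(g[:,2]>0.75*g[:,0]);m2=m&(abs(w[:,2]-.012)<.006);print(m.sum(),m2.sum(),rect(w[m2,:2]),np.median(w[m2,2]))
lab=np.zeros(len(w),np.uint8);lab[m]=1;k,l,st,ce=cv2.connectedComponentsWithStats(lab.reshape(75,90));i=1+st[1:,4].argmax();b=(l==i).reshape(-1)&(w[:,2]<.03);print(st[i],rect(w[b,:2]))
plan(ctrl.state(),[(.45,-.30,.36,70),(.430,.267,.33,156)])
E
```

```text
2526 746 (array([ 566.5, -313.4]), array([148.1,  95.8]), 77.5) 0.009359056567488422
[  10   11   72   54 2526] (array([ 566.5, -313.4]), array([148.1,  95.8]), 77.5)
3.9 -1.5 0.6 -6.3; 4.0 -1.1 0.6 -6.3; 4.1 -0.7 0.6 -6.3; 4.2 -0.2 0.6 -6.3; 4.2 0.3 0.6 -6.3; 4.1 0.7 0.6 -6.3; 4.0 1.2 0.6 -6.3; 4.4 -1.8 0.3 -7.2
4.6 -1.2 0.3 -7.2; 4.7 -0.6 0.3 -7.2; 4.7 -0.0 0.3 -7.2; 4.7 0.5 0.3 -7.2; 4.6 1.1 0.3 -7.2; 4.4 1.7 0.3 -7.2; 4.2 2.2 0.3 -7.2; 3.9 2.7 0.3 -7.2
3.5 3.2 0.3 -7.2; 3.1 3.6 0.3 -7.2; 2.6 4.0 0.3 -7.2
```

{"op": "send_rows", "data": {"steps": "3.9 -1.5 0.6 -6.3; 4.0 -1.1 0.6 -6.3; 4.1 -0.7 0.6 -6.3; 4.2 -0.2 0.6 -6.3; 4.2 0.3 0.6 -6.3; 4.1 0.7 0.6 -6.3; 4.0 1.2 0.6 -6.3; 4.4 -1.8 0.3 -7.2", "fingers": 1}}

```text
t: 0.9
position: [0.4514, -0.2486, 0.3544]
eef_rot: [180.0, 0.1, 78.8]
wrist_force: [1.1, -0.4, 0.6]
finger_gap: 0.0849
```

{"op": "send_rows", "data": {"steps": "4.6 -1.2 0.3 -7.2; 4.7 -0.6 0.3 -7.2; 4.7 0 0.3 -7.2; 4.7 0.5 0.3 -7.2; 4.6 1.1 0.3 -7.2; 4.4 1.7 0.3 -7.2; 4.2 2.2 0.3 -7.2; 3.9 2.7 0.3 -7.2"}}

```text
t: 1.7
position: [0.4161, 0.1428, 0.3273]
eef_rot: [-180.0, -0.1, 138.7]
wrist_force: [1.2, 0.4, -0.7]
finger_gap: 0.0852
```

{"op": "send_rows", "data": {"steps": "3.5 3.2 0.3 -7.2; 3.1 3.6 0.3 -7.2; 2.6 4.0 0.3 -7.2; 0 0 0 0"}}

```text
t: 2.1
position: [0.3965, 0.2953, 0.3173]
eef_rot: [179.9, -0.1, 161.7]
wrist_force: [0.1, -1.4, 0.3]
finger_gap: 0.0853
```

```bash
python3 - <<'E'
from h import *
from station import ctrl
s=ctrl.state();show(s);plan(s,[(.430,.267,.33,156)])
E
```

```text
t 2.1 p [0.3965 0.2953 0.3173] rpy [ 1.7987e+02 -1.3000e-01  1.6173e+02] F [ 0.1 -1.4  0.3] gap 0.0853 j6 -40.1
-4.1 -1.6 -1.3 5.7
```

{"op": "send_rows", "data": {"steps": "-4.1 -1.6 -1.3 5.7; 0 0 0 0"}}

```text
t: 2.3
position: [0.4299, 0.2691, 0.3294]
eef_rot: [-180.0, -0.2, 156.2]
wrist_force: [0.5, -0.3, -0.0]
finger_gap: 0.0855
```

```bash
cat >> h.py <<'E'
def look(ctrl,name):
    s=ctrl.state();p,d=ctrl.camera("wrist");c=ctrl.get_calibration("wrist")
    cv2.imwrite(f"pics/{name}.png",p[...,::-1]);show(s)
    return s,p,cloud(d,c["camera_matrix"],wristT(c,s)),d
def near(W,d,x,y,r,bands):
    w=W[d>0];w=w[np.hypot(w[:,0]-x,w[:,1]-y)<r]
    print("table",np.round(np.median(w[abs(w[:,2])<.006,2]),4) if (abs(w[:,2])<.006).any() else "")
    for lo,hi in bands:
        q=w[(w[:,2]>lo)&(w[:,2]<hi)]
        if len(q)>20: print(lo,hi,len(q),*rect(q[:,:2]),np.round(np.median(q,0),4))
E
python3 - <<'E'
from h import *
from station import ctrl
s,p,W,d=look(ctrl,"w1")
near(W,d,.43,.267,.05,[(.003,.2),(.031,.04)])
near(W,d,.452,.13,.05,[(.003,.2),(.031,.04)])
E
```

```text
t 2.3 p [0.4299 0.2691 0.3294] rpy [-179.99   -0.2   156.21] F [ 0.5 -0.3 -0. ] gap 0.0855 j6 -39.1
table 0.0005
0.003 0.2 4379 [426.4 268.9] [95.8 63.9] 67.9 [0.4199 0.27   0.1778]
0.031 0.04 321 [426.7 269.7] [17.5 28.4] 67.8 [0.4263 0.2699 0.036 ]
table 0.0002
0.003 0.2 774 [447.3 132.3] [46.2 63.5] 64.8 [0.4337 0.1385 0.0093]
0.031 0.04 126 [440.1 135.6] [18.4 11.4] 67.6 [0.4375 0.1342 0.0352]
```

View pics/w1.png

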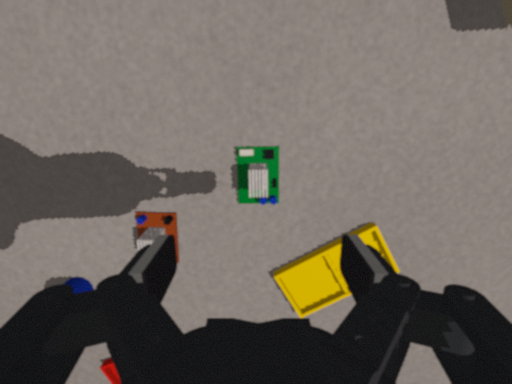

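The wrist view shows the green board's heat sink at (258,180), midway between the jaws (inner pads at about columns 172 and 345). The brown board is at (155,235) and the yellow tray at (335,270). Wrist and top measurements differ by about 4 mm, so I'll use their mean, (428.4, 268.5).

```bash
python3 - <<'E'
from h import *
from station import ctrl
s=ctrl.state();show(s);plan(s,[(.4284,.2685,.195,157)],step=4.2)
E
```

```text
t 2.35 p [0.4274 0.2692 0.3282] rpy [-179.85   -0.48  156.25] F [-1.7  0.4 -0.7] gap 0.0857 j6 -39.1
-0.1 0.0 3.3 -0.2; -0.1 0.0 3.3 -0.2; -0.1 0.0 3.3 -0.2; -0.1 0.0 3.3 -0.2
```

{"op": "send_rows", "data": {"steps": "-0.1 0 3.3 -0.2; -0.1 0 3.3 -0.2; 0 0 3.3 -0.2; 0 0 2.5 -0.2; 0 0 0.8 0; 0 0 0 0"}}

```text
t: 2.95
position: [0.4268, 0.2646, 0.1928]
eef_rot: [-179.8, -0.6, 156.7]
wrist_force: [0.8, -0.3, 0.0]
finger_gap: 0.0854
```

```bash
python3 - <<'E'
from h import *
from station import ctrl
s,p,W,d=look(ctrl,"w2");
near(W,d,.43,.267,.045,[(.031,.04)])
s=ctrl.state();show(s);plan(s,[(.4284,.2685,.183,157)])
E
```

```text
t 2.95 p [0.4268 0.2646 0.1928] rpy [-179.8    -0.56  156.71] F [ 0.8 -0.3  0. ] gap 0.0854 j6 -40.2
table 0.0006
0.031 0.04 1481 [432.8 284.5] [49.6 29. ] 67.5 [0.4279 0.2718 0.036 ]
t 3.0 p [0.4269 0.2646 0.1934] rpy [-179.83   -0.53  156.71] F [ 0.2  0.1 -0.3] gap 0.0852 j6 -40.2
0.0 0.4 1.0 -0.3
```

View pics/w2.png

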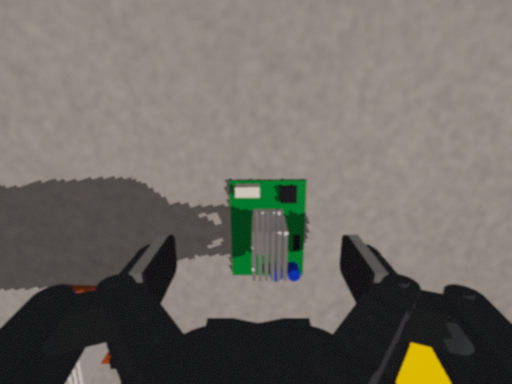

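The heat sink at (270,245) sits about 4 mm off the jaw centre at column 258. The computed +0.4 cm shift along tool y agrees.

{"op": "send_rows", "data": {"steps": "0 0.4 0.8 -0.3; 0 0 0 0; 0 0 0 0"}}

```text
t: 3.3
position: [0.4298, 0.2692, 0.1877]
eef_rot: [179.9, -0.3, 157.0]
wrist_force: [-0.4, -1.1, 0.5]
finger_gap: 0.0858
```

```bash
python3 - <<'E'
from h import *
from station import ctrl
s=ctrl.state();show(s);plan(s,[(.4284,.2685,.183,157)])
E
```

```text
t 3.3 p [0.4298 0.2692 0.1877] rpy [179.91  -0.32 157.02] F [-0.4 -1.1  0.5] gap 0.0858 j6 -40.2
0.1 -0.1 0.5 0.0
```

{"op": "send_rows", "data": {"steps": "0.1 -0.1 0.4 0; 0 0 0 0"}}

```text
t: 3.5
position: [0.4289, 0.2691, 0.1847]
eef_rot: [179.8, -0.2, 157.0]
wrist_force: [-1.5, -0.2, -0.4]
finger_gap: 0.0854
```

{"op": "send_rows", "data": {"steps": "0 0 0 0; 0 0 0 0; 0 0 0 0; 0 0 0 0; 0 0 0 0; 0 0 0 0; 0 0 0 0; 0 0 0 0", "fingers": -1, "newtons": 40}}

```text
t: 4.3
position: [0.4291, 0.2692, 0.1854]
eef_rot: [179.7, -0.2, 157.0]
wrist_force: [-0.1, 0.6, 0.9]
finger_gap: 0.0174
```

{"op": "send_rows", "data": {"steps": "0 0 0 0; 0 0 0 0"}}

```text
t: 4.5
position: [0.4291, 0.2692, 0.1854]
eef_rot: [179.7, -0.2, 157.0]
wrist_force: [-0.1, -0.2, 0.4]
finger_gap: 0.0171
```

```bash
python3 - <<'E'
from h import *
from station import ctrl
s=ctrl.state();show(s);plan(s,[(.429,.269,.295,157),(.5587,-.3485,.30,167.5)],step=4.7)
E
```

```text
t 4.5 p [0.4291 0.2692 0.1854] rpy [ 1.7972e+02 -1.6000e-01  1.5703e+02] F [-0.1 -0.2  0.4] gap 0.0171 j6 -40.2
0.0 0.0 -3.7 0.0; 0.0 0.0 -3.7 0.0; 0.0 0.0 -3.7 0.0; -2.6 -3.7 -0.1 -0.7; -2.5 -3.7 -0.1 -0.7; -2.5 -3.8 -0.1 -0.7; -2.4 -3.8 -0.1 -0.7; -2.4 -3.8 -0.1 -0.7
-2.3 -3.9 -0.1 -0.7; -2.3 -3.9 -0.1 -0.7; -2.2 -3.9 -0.1 -0.7; -2.2 -3.9 -0.1 -0.7; -2.1 -4.0 -0.1 -0.7; -2.1 -4.0 -0.1 -0.7; -2.0 -4.0 -0.1 -0.7; -2.0 -4.1 -0.1 -0.7
-1.9 -4.1 -0.1 -0.7
```

{"op": "send_rows", "data": {"steps": "0 0 -2 0; 0 0 -3.5 0; 0 0 -3.5 0; -1.5 -2.5 -1 -0.7; -2.5 -3.7 -0.1 -0.7; -2.5 -3.8 -0.1 -0.7; -2.4 -3.8 -0.1 -0.7; -2.4 -3.8 -0.1 -0.7"}}

```text
t: 5.3
position: [0.4712, 0.0624, 0.2916]
eef_rot: [179.7, -0.1, 161.3]
wrist_force: [0.8, -0.3, -0.6]
finger_gap: 0.0172
```

{"op": "send_rows", "data": {"steps": "-2.3 -3.9 -0.1 -0.7; -2.3 -3.9 -0.1 -0.7; -2.2 -3.9 -0.1 -0.7; -2.2 -3.9 -0.1 -0.7; -2.1 -4.0 -0.1 -0.7; -2.1 -4.0 -0.1 -0.7; -1.2 -2.5 0 -0.7; 0 0 0 0"}}

```text
t: 6.1
position: [0.5349, -0.2476, 0.2949]
eef_rot: [179.8, 0.0, 166.1]
wrist_force: [0.4, 0.9, -1.5]
finger_gap: 0.0171
```

```bash
python3 - <<'E'
from h import *
from station import ctrl
s=ctrl.state();show(s);plan(s,[(.5587,-.3485,.28,167.5)],step=4.7)
E
```

```text
t 6.1 p [ 0.5349 -0.2476  0.2949] rpy [1.7978e+02 4.0000e-02 1.6606e+02] F [ 0.4  0.9 -1.5] gap 0.0171 j6 -105.2
-1.6 -3.1 0.5 -0.5; -1.6 -3.1 0.5 -0.5; -1.5 -3.1 0.5 -0.5
```

{"op": "send_rows", "data": {"steps": "-1.6 -3.1 0.5 -0.5; -1.6 -3.1 0.5 -0.5; -1.3 -2.7 0.5 -0.5; 0 0 0 0; 0 0 0 0"}}

```text
t: 6.6
position: [0.5567, -0.3446, 0.2761]
eef_rot: [179.5, -0.3, 167.5]
wrist_force: [-0.0, 0.0, -1.1]
finger_gap: 0.0174
```

```bash
python3 - <<'E'
from h import *
from station import ctrl
s,p,W,d=look(ctrl,"w3");
s=ctrl.state();plan(s,[(.5587,-.3485,.21,167.5)],step=4.7)
# tray walls as seen by wrist cam
w=W[d>0];w=w[(np.hypot(w[:,0]-.5665,w[:,1]+.3134)<.1)&(w[:,2]>.007)&(w[:,2]<.016)];print(len(w),rect(w[:,:2]))
E
```

```text
t 6.6 p [ 0.5567 -0.3446  0.2761] rpy [179.48  -0.35 167.55] F [-0.   0.  -1.1] gap 0.0174 j6 -113.3
-0.2 -0.2 3.3 0.0; -0.2 -0.2 3.3 0.0
2803 (array([ 562.4, -311.7]), array([148.6,  96.7]), 77.6)
```

View pics/w3.png

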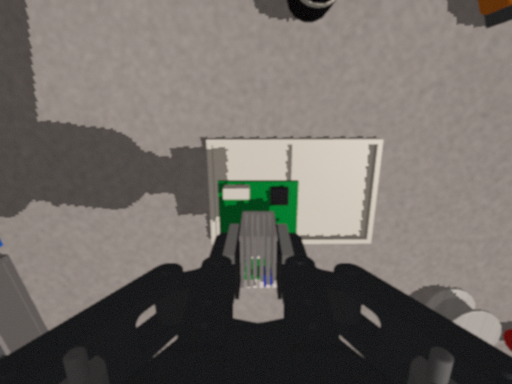

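The board hangs squarely over the left (-y) bay: board at columns 218-298, bay at 210-290, and the descent closes the gap. The wrist camera puts the tray at (562.4,-311.7), 4 mm from the top view. That is the same offset as before, so I'll use the mean again.

{"op": "send_rows", "data": {"steps": "0 -0.2 2.5 0; 0 -0.1 2.5 0; 0 0 1.8 0; 0 0 0 0; 0 0 0 0"}}

```text
t: 7.15
position: [0.5555, -0.3394, 0.2088]
eef_rot: [179.4, -0.3, 167.9]
wrist_force: [0.2, -0.5, -0.5]
finger_gap: 0.0175
```

```bash
python3 - <<'E'
from h import *
from station import ctrl
s=ctrl.state();show(s);plan(s,[(.5567,-.3477,.190,167.5)],step=4.7)
E
```

```text
t 7.15 p [ 0.5555 -0.3394  0.2088] rpy [179.4   -0.35 167.88] F [ 0.2 -0.5 -0.5] gap 0.0175 j6 -113.4
-0.3 -0.8 1.9 0.4
```

{"op": "send_rows", "data": {"steps": "-0.3 -0.8 0.5 0.4; 0 0 0.5 0; 0 0 0 0"}}

```text
t: 7.45
position: [0.5578, -0.3475, 0.201]
eef_rot: [179.5, -0.1, 167.5]
wrist_force: [0.4, 0.3, -1.3]
finger_gap: 0.0174
```

```bash
python3 - <<'E'
from h import *
from station import ctrl
s=ctrl.state();show(s);plan(s,[(.5567,-.3477,.1895,167.5)],step=4.7)
E
```

```text
t 7.45 p [ 0.5578 -0.3475  0.201 ] rpy [ 1.7949e+02 -1.4000e-01  1.6753e+02] F [ 0.4  0.3 -1.3] gap 0.0174 j6 -113.5
0.1 -0.1 1.2 0.0
```

{"op": "send_rows", "data": {"steps": "0 -0.1 0.6 0; 0 0 0.3 0; 0 0 0 0"}}

```text
t: 7.75
position: [0.5579, -0.3491, 0.1924]
eef_rot: [179.5, -0.0, 167.5]
wrist_force: [0.1, -0.5, -1.1]
finger_gap: 0.0173
```

{"op": "send_rows", "data": {"steps": "0 0 0.2 0; 0 0 0 0"}}

```text
t: 7.95
position: [0.5578, -0.3491, 0.1902]
eef_rot: [179.5, -0.0, 167.5]
wrist_force: [0.7, -0.5, -1.0]
finger_gap: 0.0169
```

{"op": "send_rows", "data": {"steps": "0 0 0.1 0; 0 0 0 0"}}

```text
t: 8.15
position: [0.558, -0.3492, 0.1897]
eef_rot: [179.6, 0.0, 167.5]
wrist_force: [0.5, 0.4, -1.4]
finger_gap: 0.017
```

{"op": "send_rows", "data": {"steps": "0 0 0.1 0; 0 0 0 0"}}

```text
t: 8.35
position: [0.5581, -0.3492, 0.1898]
eef_rot: [179.6, 0.1, 167.5]
wrist_force: [0.1, 0.0, -0.4]
finger_gap: 0.0174
```

{"op": "send_rows", "data": {"steps": "0 0 0.2 0; 0 0 0 0"}}

```text
t: 8.55
position: [0.5583, -0.3492, 0.1899]
eef_rot: [179.6, 0.1, 167.5]
wrist_force: [-0.3, -0.0, -1.2]
finger_gap: 0.0171
```

{"op": "send_rows", "data": {"steps": "0 0 0.1 0; 0 0 0 0; 0 0 0 0"}}

```text
t: 8.85
position: [0.5585, -0.3492, 0.1895]
eef_rot: [179.6, 0.2, 167.5]
wrist_force: [-0.2, 1.0, 2.5]
finger_gap: 0.017
```

Contact shows at z = 0.1895, as predicted. Release with the jaws part-open and lift. Brown target: mean-corrected to about (450, 131.2).

{"op": "send_rows", "data": {"steps": "0 0 0 0; 0 0 0 0; 0 0 0 0; 0 0 0 0; 0 0 0 0", "fingers": 0}}

```text
t: 9.35
position: [0.5585, -0.3492, 0.1879]
eef_rot: [179.6, 0.1, 167.5]
wrist_force: [-0.2, -0.1, 0.3]
finger_gap: 0.0424
```

{"op": "send_rows", "data": {"steps": "0 0 -1 0; 0 0 -3 0; 0 0 -4 0; 0 0 -3 0; 0 0 0 0"}}

```text
t: 9.85
position: [0.5579, -0.3499, 0.3023]
eef_rot: [179.5, -0.0, 167.5]
wrist_force: [1.4, -0.3, 0.5]
finger_gap: 0.0424
```

```bash
python3 - <<'E'
from h import *
from station import ctrl
s,p,W,d=look(ctrl,"w4");near(W,d,.557,-.348,.045,[(.031,.045)])
s=ctrl.state();plan(s,[(.4502,.1312,.30,156.5)],step=4.7)
E
```

```text
t 9.85 p [ 0.5579 -0.3499  0.3023] rpy [ 1.7952e+02 -3.0000e-02  1.6749e+02] F [ 1.4 -0.3  0.5] gap 0.0424 j6 -113.6
table 0.0041
0.031 0.045 461 [ 557.6 -348. ] [17.7 28.3] 77.5 [ 0.5563 -0.3477  0.04  ]
1.9 4.1 0.0 1.0; 2.0 4.0 0.0 1.0; 2.0 4.0 0.0 1.0; 2.1 4.0 0.0 1.0; 2.2 3.9 0.0 1.0; 2.2 3.9 0.0 1.0; 2.3 3.8 0.0 1.0; 2.4 3.8 0.0 1.0
2.4 3.8 0.0 1.0; 2.5 3.7 0.0 1.0; 2.6 3.7 0.0 1.0
```

View pics/w4.png

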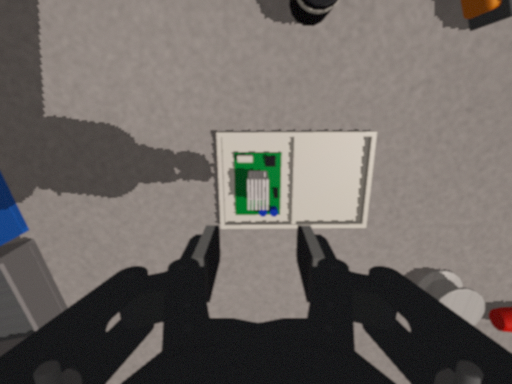

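The green board lies flat and square in the left bay, board at cols 234-281 and rows 151-216, bay at 222-291. Its heat sink top is at 0.040 m, as expected.

{"op": "send_rows", "data": {"steps": "1.9 4.1 0 1.0; 2.0 4.0 0 1.0; 2.0 4.0 0 1.0; 2.1 4.0 0 1.0; 2.2 3.9 0 1.0; 2.2 3.9 0 1.0; 2.3 3.8 0 1.0; 2.4 3.8 0 1.0", "fingers": 0.5}}

```text
t: 10.7
position: [0.4764, 0.0071, 0.297]
eef_rot: [179.6, -0.6, 158.5]
wrist_force: [0.8, 1.0, 0.2]
finger_gap: 0.0638
```

{"op": "send_rows", "data": {"steps": "2.4 3.8 0 1.0; 1.5 2.3 0 1.0; 0 0 0 1; 0 0 0 0; 0 0 0 0"}}

```text
t: 11.2
position: [0.457, 0.085, 0.2941]
eef_rot: [179.9, -1.2, 155.8]
wrist_force: [-0.0, -0.1, 0.2]
finger_gap: 0.0643
```

```bash
python3 - <<'E'
from h import *
from station import ctrl
s,p,W,d=look(ctrl,"w5");near(W,d,.451,.13,.04,[(.031,.040)])
s=ctrl.state();plan(s,[(.4502,.1312,.30,156.5),(.4502,.1312,.20,156.5)],step=4.7)
E
```

```text
t 11.2 p [0.457  0.085  0.2941] rpy [179.91  -1.17 155.82] F [-0.  -0.1  0.2] gap 0.0643 j6 -61.2
table 0.0014
0.031 0.04 640 [447.9 131.7] [18.2 28.3] 64.1 [0.4476 0.132  0.0358]
1.3 2.0 -0.3 -0.4; 1.3 2.0 -0.3 -0.4; -0.1 -0.0 3.3 0.0; -0.1 -0.0 3.3 0.0; -0.1 -0.0 3.3 0.0
```

{"op": "send_rows", "data": {"steps": "1.3 2.0 0 0.4; 1.1 1.9 0 0.4; 0 0 0 0; 0 0 0 0"}}

```text
t: 11.65
position: [0.4534, 0.1262, 0.294]
eef_rot: [-180.0, -1.1, 154.5]
wrist_force: [0.1, -0.2, -0.3]
finger_gap: 0.0643
```

```bash
python3 - <<'E'
from h import *
from station import ctrl
s,p,W,d=look(ctrl,"w5b");near(W,d,.45,.131,.03,[(.031,.040)])
s=ctrl.state();plan(s,[(.4499,.1308,.20,155)],step=4.7)
E
```

```text
t 11.65 p [0.4534 0.1262 0.294 ] rpy [-179.97   -1.12  154.53] F [ 0.1 -0.2 -0.3] gap 0.0643 j6 -54.8
table 0.0029
0.031 0.04 462 [447.7 131.8] [17.9 28.2] 64.3 [0.4466 0.1322 0.036 ]
0.1 0.1 3.1 -0.2; 0.1 0.1 3.1 -0.2; 0.1 0.1 3.1 -0.2
```

```bash
python3 - <<'E'
t=open("h.py").read()
t=t.replace('''e=np.array(s["eef_rot"]);rows=[]''','''e=np.array(s["eef_rot"]);rows=[]
    p=p+R.from_euler("xyz",e,degrees=True).apply([0,0,.165])+[0,0,.165]; print("grasp point xy, tcp z:",np.round(p,4))''')
open("h.py","w").write(t)
E
python3 - <<'E'
from h import *
from station import ctrl
s=ctrl.state();plan(s,[(.4499,.1308,.197,155)],step=3.5)
E
```

```text
grasp point xy, tcp z: [0.4506 0.1275 0.294 ]
0.0 0.1 3.2 -0.2; 0.0 0.1 3.2 -0.2; 0.0 0.1 3.2 -0.2
```

{"op": "send_rows", "data": {"steps": "0 0.1 3 -0.2; 0 0.1 3 -0.2; 0 0.1 2.5 0; 0 0 0 0; 0 0 0 0"}}

```text
t: 12.2
position: [0.4566, 0.1244, 0.2084]
eef_rot: [179.9, -0.8, 154.6]
wrist_force: [0.4, -0.1, 0.9]
finger_gap: 0.0644
```

```bash
python3 - <<'E'
from h import *
from station import ctrl
s=ctrl.state();show(s);plan(s,[(.4499,.1308,.184,155)],step=3.5)
E
```

```text
t 12.2 p [0.4566 0.1244 0.2084] rpy [179.9   -0.8  154.61] F [ 0.4 -0.1  0.9] gap 0.0644 j6 -55.3
grasp point xy, tcp z: [0.4547 0.1257 0.2084]
0.6 0.3 2.5 -0.4
```

{"op": "send_rows", "data": {"steps": "0.6 0.3 0.9 -0.4; 0 0 0.8 0; 0 0 0 0; 0 0 0 0"}}

```text
t: 12.6
position: [0.4534, 0.1296, 0.1931]
eef_rot: [179.7, -0.5, 155.0]
wrist_force: [0.5, 0.6, 0.9]
finger_gap: 0.0641
```

```bash
python3 - <<'E'
from h import *
from station import ctrl
s=ctrl.state();show(s);plan(s,[(.4499,.1308,.184,155)],step=3.5)
E
```

```text
t 12.6 p [0.4534 0.1296 0.1931] rpy [179.71  -0.53 154.98] F [0.5 0.6 0.9] gap 0.0641 j6 -55.0
grasp point xy, tcp z: [0.4524 0.131  0.1931]
0.2 -0.1 0.9 -0.0
```

{"op": "send_rows", "data": {"steps": "0.2 -0.1 0.8 0; 0 0 0 0; 0 0 0 0"}}

```text
t: 12.9
position: [0.4513, 0.1299, 0.1853]
eef_rot: [179.6, -0.4, 155.0]
wrist_force: [0.4, 0.0, 0.7]
finger_gap: 0.064
```

{"op": "send_rows", "data": {"steps": "0 0 0 0; 0 0 0 0; 0 0 0 0; 0 0 0 0; 0 0 0 0; 0 0 0 0; 0 0 0 0; 0 0 0 0", "fingers": -1, "newtons": 40}}

```text
t: 13.7
position: [0.4515, 0.13, 0.1856]
eef_rot: [179.6, -0.4, 155.0]
wrist_force: [-0.4, 0.7, -0.4]
finger_gap: 0.0172
```

```bash
python3 - <<'E'
from h import *
from station import ctrl
s=ctrl.state();show(s);plan(s,[(.4502,.1312,.295,155),(.5722,-.2774,.295,167.5)],step=4.7)
E
```

```text
t 13.7 p [0.4515 0.13   0.1856] rpy [179.63  -0.41 155.02] F [-0.4  0.7 -0.4] gap 0.0172 j6 -55.0
grasp point xy, tcp z: [0.4509 0.1314 0.1857]
0.0 0.0 -3.6 0.0; 0.0 0.0 -3.6 0.0; 0.0 0.0 -3.6 0.0; -2.8 -3.2 -0.0 -1.3; -2.8 -3.2 -0.0 -1.3; -2.7 -3.3 -0.0 -1.3; -2.6 -3.4 -0.0 -1.3; -2.5 -3.4 -0.0 -1.3
-2.5 -3.5 -0.0 -1.3; -2.4 -3.5 -0.0 -1.3; -2.3 -3.6 -0.0 -1.3; -2.2 -3.6 -0.0 -1.3; -2.2 -3.7 -0.0 -1.3
```

{"op": "send_rows", "data": {"steps": "0 0 -2 0; 0 0 -3.6 0; 0 0 -3.6 0; -1.8 -2.2 -0.8 -1.3; -2.8 -3.2 0 -1.3; -2.7 -3.3 0 -1.3; -2.6 -3.4 0 -1.3; -2.5 -3.4 0 -1.3"}}

```text
t: 14.5
position: [0.5088, -0.0625, 0.2874]
eef_rot: [179.6, -0.4, 162.3]
wrist_force: [0.7, 0.1, -0.0]
finger_gap: 0.0172
```

{"op": "send_rows", "data": {"steps": "-2.5 -3.5 0 -1.3; -2.4 -3.5 0 -1.3; -2.3 -3.6 0 -1.3; -2.2 -3.6 0 -1.3; -1.2 -2 0 -1.3; 0 0 0 0; 0 0 0 0"}}

```text
t: 15.2
position: [0.5699, -0.261, 0.2832]
eef_rot: [179.6, -0.4, 168.7]
wrist_force: [0.2, 0.5, -0.5]
finger_gap: 0.0172
```

```bash
python3 - <<'E'
from h import *
from station import ctrl
s=ctrl.state();show(s);plan(s,[(.5723,-.2774,.26,167.5)],step=4.7)
E
```

```text
t 15.2 p [ 0.5699 -0.261   0.2832] rpy [179.58  -0.38 168.69] F [ 0.2  0.5 -0.5] gap 0.0172 j6 -107.4
grasp point xy, tcp z: [ 0.5691 -0.2596  0.2832]
-0.7 -1.7 2.3 1.2
```

{"op": "send_rows", "data": {"steps": "-0.7 -1.7 2 1.2; 0 0 2 0; 0 0 1.5 0; 0 0 0 0; 0 0 0 0"}}

```text
t: 15.7
position: [0.5713, -0.272, 0.2268]
eef_rot: [179.4, -0.6, 167.6]
wrist_force: [-0.2, 1.5, -1.6]
finger_gap: 0.0174
```

```bash
python3 - <<'E'
from h import *
from station import ctrl
s=ctrl.state();show(s);plan(s,[(.5723,-.2774,.205,167.5)],step=4.7)
E
```

```text
t 15.7 p [ 0.5713 -0.272   0.2268] rpy [179.41  -0.62 167.62] F [-0.2  1.5 -1.6] gap 0.0174 j6 -107.3
grasp point xy, tcp z: [ 0.5699 -0.27    0.2269]
-0.4 -0.7 2.2 0.1
```

{"op": "send_rows", "data": {"steps": "-0.4 -0.7 1 0.1; 0 -0.1 1 0; 0 0 0 0; 0 0 0 0"}}

```text
t: 16.1
position: [0.5742, -0.2797, 0.2075]
eef_rot: [179.4, -0.5, 167.6]
wrist_force: [-0.1, -0.2, -0.4]
finger_gap: 0.0176
```

```bash
python3 - <<'E'
from h import *
from station import ctrl
s,p,W,d=look(ctrl,"w6");s=ctrl.state();show(s);plan(s,[(.5723,-.2774,.1945,167.5)],step=4.7)
E
```

```text
t 16.1 p [ 0.5742 -0.2797  0.2075] rpy [179.45  -0.45 167.63] F [-0.1 -0.2 -0.4] gap 0.0176 j6 -107.8
t 16.15 p [ 0.574  -0.2796  0.2074] rpy [179.44  -0.48 167.63] F [ 0.2 -0.1  0. ] gap 0.0174 j6 -107.8
grasp point xy, tcp z: [ 0.573  -0.2777  0.2074]
0.1 0.0 1.3 0.1
```

View pics/w6.png

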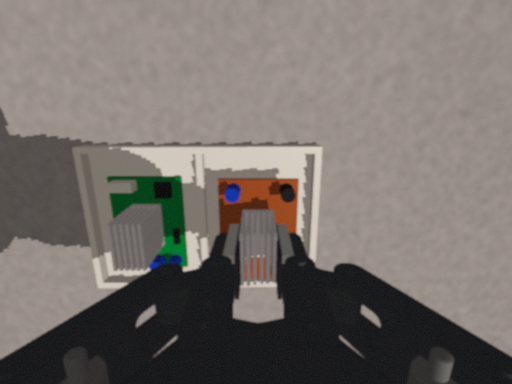

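The brown board hangs centred in the right bay (board cols 219-298, bay about 203-312). Lowering.

{"op": "send_rows", "data": {"steps": "0 0 0.7 0; 0 0 0.5 0; 0 0 0 0; 0 0 0 0"}}

```text
t: 16.55
position: [0.574, -0.2796, 0.1949]
eef_rot: [179.5, -0.4, 167.6]
wrist_force: [-0.3, -0.1, -1.2]
finger_gap: 0.0173
```

{"op": "send_rows", "data": {"steps": "0 0 0.2 0; 0 0 0 0; 0 0 0.1 0; 0 0 0 0"}}

```text
t: 16.95
position: [0.5741, -0.2797, 0.1919]
eef_rot: [179.5, -0.4, 167.6]
wrist_force: [0.7, -0.4, -0.2]
finger_gap: 0.0174
```

{"op": "send_rows", "data": {"steps": "0 0 0.2 0; 0 0 0 0"}}

```text
t: 17.15
position: [0.5742, -0.2797, 0.1899]
eef_rot: [179.5, -0.4, 167.6]
wrist_force: [0.9, -0.1, -1.5]
finger_gap: 0.0172
```

{"op": "send_rows", "data": {"steps": "0 0 0.1 0; 0 0 0 0; 0 0 0 0"}}

```text
t: 17.45
position: [0.5744, -0.2798, 0.1901]
eef_rot: [179.5, -0.3, 167.6]
wrist_force: [0.3, 0.8, -0.7]
finger_gap: 0.017
```

{"op": "send_rows", "data": {"steps": "0 0 0.1 0; 0 0 0 0; 0 0 0 0"}}

```text
t: 17.75
position: [0.5746, -0.2798, 0.1898]
eef_rot: [179.5, -0.3, 167.6]
wrist_force: [-0.1, 0.0, 0.6]
finger_gap: 0.0171
```

{"op": "send_rows", "data": {"steps": "0 0 0.2 0; 0 0 0 0; 0 0 0 0"}}

```text
t: 18.05
position: [0.5747, -0.2797, 0.1903]
eef_rot: [179.5, -0.2, 167.6]
wrist_force: [0.7, -0.4, -1.6]
finger_gap: 0.0174
```

{"op": "send_rows", "data": {"steps": "0 0 0 0; 0 0 0 0; 0 0 0 0; 0 0 0 0; 0 0 0 0", "fingers": 0}}

```text
t: 18.55
position: [0.5746, -0.2797, 0.1889]
eef_rot: [179.5, -0.3, 167.6]
wrist_force: [0.9, 0.3, -0.0]
finger_gap: 0.0426
```

{"op": "send_rows", "data": {"steps": "0 0 -1 0; 0 0 -3 0; 0 0 -4 0; 0 0 -3 0; 0 0 0 0"}}

```text
t: 19.05
position: [0.5748, -0.2808, 0.3033]
eef_rot: [179.4, -0.5, 167.6]
wrist_force: [1.0, 0.3, 0.1]
finger_gap: 0.0423
```

```bash
python3 - <<'E'
from h import *
from station import ctrl
s,p,W,d=look(ctrl,"w7");near(W,d,.573,-.278,.033,[(.031,.045)]);near(W,d,.557,-.348,.033,[(.031,.045)])
s=ctrl.state();plan(s,[(.4715,.006,.30,96.3)],step=4.7)
E
```

```text
t 19.05 p [ 0.5748 -0.2808  0.3033] rpy [179.44  -0.46 167.61] F [1.  0.3 0.1] gap 0.0423 j6 -107.7
table 0.0042
0.031 0.045 446 [ 571.9 -277.5] [17.  28.7] 77.3 [ 0.5707 -0.2774  0.0399]
table 0.0041
0.031 0.045 737 [ 557.6 -347.7] [18.6 28.3] 77.6 [ 0.5565 -0.3469  0.0393]
grasp point xy, tcp z: [ 0.5729 -0.2784  0.3015]
1.8 2.8 0.1 7.9; 2.2 2.6 0.1 7.9; 2.5 2.3 0.1 7.9; 2.8 1.9 0.1 7.9; 3.0 1.5 0.1 7.9; 3.2 1.1 0.1 7.9; 3.3 0.6 0.1 7.9; 3.4 0.1 0.1 7.9
3.3 -0.3 0.1 7.9
```

Both boards are down: heat sink tops at 0.040 and 0.039 m, square to the tray. Next is the blue capacitor.

{"op": "send_rows", "data": {"steps": "1.8 2.8 0 7.9; 2.2 2.6 0 7.9; 2.5 2.3 0 7.9; 2.8 1.9 0 7.9; 3.0 1.5 0 7.9; 3.2 1.1 0 7.9; 3.3 0.6 0 7.9; 2 0.1 0 7.9", "fingers": 1}}

```text
t: 19.9
position: [0.4858, -0.032, 0.2984]
eef_rot: [-179.1, -1.0, 101.5]
wrist_force: [0.1, -0.3, -0.3]
finger_gap: 0.0855
```

{"op": "send_rows", "data": {"steps": "1 0 0 5; 0 0 0 0; 0 0 0 0"}}

```text
t: 20.2
position: [0.4803, -0.0189, 0.2961]
eef_rot: [-178.6, -1.1, 96.6]
wrist_force: [-0.7, 0.6, -0.4]
finger_gap: 0.0857
```

```bash
python3 - <<'E'
from h import *
from station import ctrl
s,p,W,d=look(ctrl,"w8");near(W,d,.4725,.0055,.03,[(.047,.053)])
s=ctrl.state();plan(s,[(.4715,.006,.23,96.3)],step=4.7)
E
```

```text
t 20.2 p [ 0.4803 -0.0189  0.2961] rpy [-178.61   -1.07   96.6 ] F [-0.7  0.6 -0.4] gap 0.0857 j6 -14.6
table 0.0001
0.047 0.053 1418 [469.4   7.7] [34.6 34.7] 7.4 [0.4694 0.0084 0.0503]
grasp point xy, tcp z: [ 0.4759 -0.0164  0.2961]
1.1 -0.0 3.3 0.1; 1.1 -0.0 3.3 0.1
```

{"op": "send_rows", "data": {"steps": "1.1 0 1.5 0.1; 1.0 0 1.5 0; 0 0 0 0; 0 0 0 0"}}

```text
t: 20.65
position: [0.479, -0.0006, 0.2656]
eef_rot: [-178.7, -1.0, 96.5]
wrist_force: [0.0, -0.1, 0.5]
finger_gap: 0.085
```

```bash
python3 - <<'E'
from h import *
from station import ctrl
s=ctrl.state();show(s);plan(s,[(.4713,.0063,.20,96.3)],step=4.7)
E
```

```text
t 20.65 p [ 0.479  -0.0006  0.2656] rpy [-178.69   -0.99   96.55] F [ 0.  -0.1  0.5] gap 0.085 j6 -12.5
grasp point xy, tcp z: [0.4749 0.0018 0.2656]
0.2 -0.1 3.3 0.1; 0.2 -0.1 3.3 0.1
```

{"op": "send_rows", "data": {"steps": "0.3 -0.3 2.8 0; 0.2 -0.2 2 0; 0 0 0.5 0; 0 0 0 0; 0 0 0 0"}}

```text
t: 21.15
position: [0.4763, 0.0009, 0.2149]
eef_rot: [-179.2, -0.8, 96.5]
wrist_force: [-0.2, -0.1, -0.4]
finger_gap: 0.0853
```

```bash
python3 - <<'E'
from h import *
from station import ctrl
s=ctrl.state();show(s);plan(s,[(.4713,.0063,.187,96.3)],step=4.7)
E
```

```text
t 21.15 p [0.4763 0.0009 0.2149] rpy [-179.17   -0.82   96.51] F [-0.2 -0.1 -0.4] gap 0.0853 j6 -12.4
grasp point xy, tcp z: [0.4736 0.003  0.2149]
0.3 -0.2 2.8 0.2
```

{"op": "send_rows", "data": {"steps": "0.3 -0.2 1.3 0.1; 0.1 0 1 0; 0 0 0.3 0; 0 0 0 0; 0 0 0 0"}}

```text
t: 21.65
position: [0.4766, 0.004, 0.1918]
eef_rot: [-179.7, -0.7, 96.4]
wrist_force: [0.7, -1.0, -0.7]
finger_gap: 0.0855
```

```bash
python3 - <<'E'
from h import *
from station import ctrl
s=ctrl.state();show(s);plan(s,[(.4713,.0063,.187,96.3)],step=4.7)
E
```

```text
t 21.65 p [0.4766 0.004  0.1918] rpy [-179.68   -0.71   96.4 ] F [ 0.7 -1.  -0.7] gap 0.0855 j6 -12.0
grasp point xy, tcp z: [0.4754 0.0059 0.1918]
0.1 -0.4 0.5 0.1
```

{"op": "send_rows", "data": {"steps": "0 -0.4 0.4 0.1; 0 0 0 0; 0 0 0 0"}}

```text
t: 21.95
position: [0.4727, 0.0035, 0.1883]
eef_rot: [-179.8, -0.7, 96.3]
wrist_force: [-0.6, 0.0, 0.2]
finger_gap: 0.0852
```

{"op": "send_rows", "data": {"steps": "0 0 0 0; 0 0 0 0; 0 0 0 0; 0 0 0 0; 0 0 0 0; 0 0 0 0; 0 0 0 0", "fingers": -1, "newtons": 35}}

```text
t: 22.65
position: [0.4727, 0.0035, 0.1887]
eef_rot: [-179.8, -0.7, 96.3]
wrist_force: [-0.2, 0.6, 0.1]
finger_gap: 0.0349
```

```bash
python3 - <<'E'
from h import *
from station import ctrl
s=ctrl.state();show(s);plan(s,[(.472,.0063,.295,96.3),(.556,.20,.295,96.3)],step=4.7)
E
```

```text
t 22.65 p [0.4727 0.0035 0.1887] rpy [-179.79   -0.68   96.31] F [-0.2  0.6  0.1] gap 0.0349 j6 -12.0
grasp point xy, tcp z: [0.4719 0.0053 0.1887]
0.1 -0.0 -3.5 0.0; 0.1 -0.0 -3.5 0.0; 0.1 -0.0 -3.5 0.0; 3.7 2.1 0.0 -0.0; 3.7 2.1 0.0 -0.0; 3.7 2.1 0.0 -0.0; 3.7 2.1 0.0 -0.0; 3.7 2.1 0.0 -0.0
```

{"op": "send_rows", "data": {"steps": "0 0 -2 0; 0 0 -3.5 0; 0 0 -3.5 0; 2.5 1.2 -0.7 0; 3.9 1.6 0 0; 3.9 1.5 0 0; 3.9 1.4 0 0; 3.9 1.3 0 0"}}

```text
t: 23.45
position: [0.5239, 0.1911, 0.2909]
eef_rot: [-179.6, -0.7, 95.8]
wrist_force: [0.7, -0.4, -0.5]
finger_gap: 0.0355
```

{"op": "send_rows", "data": {"steps": "3.9 1.3 0 0; 3.9 1.3 0 0; 2.5 0.7 0 0; 0 0 0 0; 0 0 0 0"}}

```text
t: 23.95
position: [0.5468, 0.3071, 0.2903]
eef_rot: [-179.7, -0.7, 96.1]
wrist_force: [-0.1, -0.6, 0.3]
finger_gap: 0.0352
```

```bash
python3 - <<'E'
from h import *
from station import ctrl
s,p,W,d=look(ctrl,"w9");
w=W[d>0];w=w[(np.hypot(w[:,0]-.573,w[:,1]-.306)<.09)&(w[:,2]>.007)&(w[:,2]<.016)];print(len(w),rect(w[:,:2]))
s=ctrl.state();plan(s,[(.5693,.3386,.27,96.3)],step=4.7)
E
```

```text
t 23.95 p [0.5468 0.3071 0.2903] rpy [-179.66   -0.72   96.14] F [-0.1 -0.6  0.3] gap 0.0352 j6 18.7
1678 (array([570.5, 315.5]), array([ 68.1, 115.8]), 6.4)
grasp point xy, tcp z: [0.5456 0.3089 0.2903]
2.7 2.7 2.0 -0.2
```

View pics/w9.png

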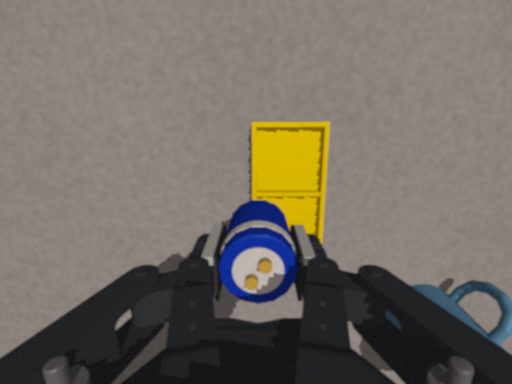

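The cap hangs upright over the -y end of the yellow tray, and the far bay centre is at (289,160). Move on to the far bay.

{"op": "send_rows", "data": {"steps": "2.7 2.6 1 -0.2; 0.2 0.1 1.5 0; 0 0 1.5 0; 0 0 0 0; 0 0 0 0"}}

```text
t: 24.5
position: [0.5697, 0.3323, 0.2489]
eef_rot: [-179.4, -0.5, 95.9]
wrist_force: [0.8, -0.8, -0.6]
finger_gap: 0.0352
```

```bash
python3 - <<'E'
from h import *
from station import ctrl
s=ctrl.state();show(s);plan(s,[(.5693,.3386,.21,96.3)],step=4.7)
E
```

```text
t 24.5 p [0.5697 0.3323 0.2489] rpy [-179.4    -0.53   95.94] F [ 0.8 -0.8 -0.6] gap 0.0352 j6 20.1
grasp point xy, tcp z: [0.5679 0.3337 0.2489]
0.4 0.2 3.9 -0.4
```

{"op": "send_rows", "data": {"steps": "0.4 0.2 1.8 -0.4; 0.1 0 1.8 0; 0 0 0 0; 0 0 0 0"}}

```text
t: 24.9
position: [0.5715, 0.3345, 0.216]
eef_rot: [-179.6, -0.6, 96.1]
wrist_force: [1.0, -0.1, -0.6]
finger_gap: 0.0354
```

```bash
python3 - <<'E'
from h import *
from station import ctrl
s,p,W,d=look(ctrl,"w10");plan(s,[(.5693,.3386,.1927,96.3)],step=4.7)
E
```

```text
t 24.9 p [0.5715 0.3345 0.216 ] rpy [-179.58   -0.55   96.14] F [ 1.  -0.1 -0.6] gap 0.0354 j6 19.9
grasp point xy, tcp z: [0.5701 0.336  0.216 ]
0.2 -0.0 2.3 -0.2
```

View pics/w10.png

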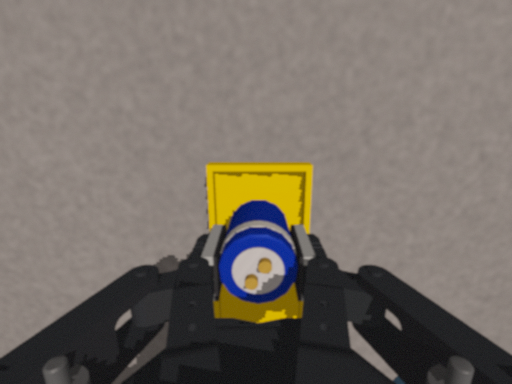

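The cap is laterally centred in the bay (tray cols 207-312, cap at 258). Lowering.

{"op": "send_rows", "data": {"steps": "0.2 0 1 -0.2; 0 0 0.8 0; 0 0 0 0; 0 0 0 0"}}

```text
t: 25.35
position: [0.5717, 0.3367, 0.1995]
eef_rot: [-179.8, -0.6, 96.3]
wrist_force: [0.9, -0.1, -0.7]
finger_gap: 0.0354
```

{"op": "send_rows", "data": {"steps": "0 0 0.2 0; 0 0 0 0; 0 0 0.1 0; 0 0 0 0"}}

```text
t: 25.75
position: [0.5718, 0.337, 0.1965]
eef_rot: [-179.8, -0.6, 96.4]
wrist_force: [-0.1, -0.1, -0.9]
finger_gap: 0.0356
```

{"op": "send_rows", "data": {"steps": "0 0 0.2 0; 0 0 0 0; 0 0 0.1 0; 0 0 0 0"}}

```text
t: 26.15
position: [0.5719, 0.3371, 0.1934]
eef_rot: [-179.8, -0.6, 96.4]
wrist_force: [0.2, -0.2, -0.5]
finger_gap: 0.0355
```

{"op": "send_rows", "data": {"steps": "0 0 0.1 0; 0 0 0 0"}}

```text
t: 26.35
position: [0.572, 0.3372, 0.1928]
eef_rot: [-179.9, -0.7, 96.4]
wrist_force: [0.6, 0.4, -1.7]
finger_gap: 0.0352
```

{"op": "send_rows", "data": {"steps": "0 0 0.1 0; 0 0 0 0; 0 0 0 0"}}

```text
t: 26.65
position: [0.5721, 0.3372, 0.193]
eef_rot: [-179.9, -0.7, 96.4]
wrist_force: [0.1, -0.0, -0.2]
finger_gap: 0.0352
```

{"op": "send_rows", "data": {"steps": "0 0 0.2 0; 0 0 0 0; 0 0 0 0"}}

```text
t: 26.95
position: [0.5723, 0.3373, 0.1932]
eef_rot: [180.0, -0.7, 96.4]
wrist_force: [-0.3, 0.3, -0.6]
finger_gap: 0.0353
```

{"op": "send_rows", "data": {"steps": "0 0 0 0; 0 0 0 0; 0 0 0 0; 0 0 0 0; 0 0 0 0; 0 0 0 0", "fingers": 0.6}}

```text
t: 27.55
position: [0.5722, 0.3373, 0.1918]
eef_rot: [-179.9, -0.7, 96.4]
wrist_force: [0.6, -0.2, 0.4]
finger_gap: 0.0681
```

{"op": "send_rows", "data": {"steps": "0 0 -1 0; 0 0 -3 0; 0 0 -4 0; 0 0 -3 0; 0 0 0 0"}}

```text
t: 28.05
position: [0.5724, 0.3358, 0.3064]
eef_rot: [-179.8, -0.6, 96.4]
wrist_force: [0.3, 0.3, 0.9]
finger_gap: 0.0684
```

```bash
python3 - <<'E'
from h import *
from station import ctrl
s,p,W,d=look(ctrl,"w11");near(W,d,.5693,.3386,.03,[(.05,.057)])
s=ctrl.state();plan(s,[(.50,0,.30,96.3),(.4150,-.270,.30,96.3)],step=4.7)
E
```

```text
t 28.05 p [0.5724 0.3358 0.3064] rpy [-179.77   -0.61   96.36] F [0.3 0.3 0.9] gap 0.0684 j6 19.9
table 0.0041
0.05 0.057 1264 [569.5 341.9] [35.  34.7] 54.2 [0.5693 0.3427 0.0542]
grasp point xy, tcp z: [0.5705 0.3371 0.3045]
-4.1 -1.3 0.0 0.0; -4.1 -1.3 0.0 0.0; -4.1 -1.3 0.0 0.0; -4.1 -1.3 0.0 0.0; -4.1 -1.3 0.0 0.0; -4.1 -1.3 0.0 0.0; -4.1 -1.3 0.0 0.0; -4.1 -1.3 0.0 0.0
-3.7 -1.6 -0.0 -0.0; -3.7 -1.6 -0.0 -0.0; -3.7 -1.6 -0.0 -0.0; -3.7 -1.6 -0.0 -0.0; -3.7 -1.6 -0.0 -0.0; -3.7 -1.6 -0.0 -0.0; -3.7 -1.6 -0.0 -0.0
```

The blue cap stands upright, with its top at 0.0542 m and its centre inside the bay. Next is the black cap.

{"op": "send_rows", "data": {"steps": "-4.1 -1.3 0 0; -4.1 -1.3 0 0; -4.1 -1.3 0 0; -4.1 -1.3 0 0; -4.1 -1.3 0 0; -4.1 -1.3 0 0; -4.1 -1.3 0 0; -4.1 -1.3 0 0", "fingers": 1}}

```text
t: 28.9
position: [0.5003, -0.0077, 0.2951]
eef_rot: [-179.2, -0.7, 97.0]
wrist_force: [0.9, -0.8, -0.4]
finger_gap: 0.0854
```

{"op": "send_rows", "data": {"steps": "-3.7 -1.6 0 0; -3.7 -1.6 0 0; -3.7 -1.6 0 0; -3.7 -1.6 0 0; -3.7 -1.6 0 0; -2.0 -0.8 0 0; 0 0 0 0; 0 0 0 0"}}

```text
t: 29.7
position: [0.4286, -0.2333, 0.287]
eef_rot: [-178.5, -1.1, 96.5]
wrist_force: [-0.2, 0.5, -0.2]
finger_gap: 0.0853
```

```bash
python3 - <<'E'
from h import *
from station import ctrl
s,p,W,d=look(ctrl,"w12");near(W,d,.4150,-.27,.03,[(.047,.053)])
s=ctrl.state();plan(s,[(.4150,-.270,.25,96.3)],step=4.7)
E
```

```text
t 29.7 p [ 0.4286 -0.2333  0.287 ] rpy [-178.49   -1.09   96.52] F [-0.2  0.5 -0.2] gap 0.0853 j6 -39.9
table 0.0001
0.047 0.053 1245 [ 412.2 -269.2] [34.9 34.6] 42.6 [ 0.4122 -0.2676  0.0502]
grasp point xy, tcp z: [ 0.424  -0.2304  0.287 ]
-2.0 -0.6 1.8 0.1; -2.0 -0.6 1.8 0.1
```

{"op": "send_rows", "data": {"steps": "-2.0 -0.6 1.5 0.1; -2.0 -0.6 1.5 0.1; 0 0 1 0; 0 0 0 0; 0 0 0 0"}}

```text
t: 30.25
position: [0.4217, -0.2674, 0.2448]
eef_rot: [-178.5, -1.3, 96.8]
wrist_force: [-0.1, 0.1, 0.8]
finger_gap: 0.0854
```

```bash
python3 - <<'E'
from h import *
from station import ctrl
s=ctrl.state();show(s);plan(s,[(.4146,-.2702,.21,96.3)],step=4.7)
E
```

```text
t 30.25 p [ 0.4217 -0.2674  0.2448] rpy [-178.46   -1.3    96.8 ] F [-0.1  0.1  0.8] gap 0.0854 j6 -43.9
grasp point xy, tcp z: [ 0.4169 -0.2642  0.2449]
-0.6 -0.2 3.5 0.5
```

{"op": "send_rows", "data": {"steps": "-0.6 -0.3 1.8 0.4; -0.2 -0.1 1.5 0; 0 0 0 0; 0 0 0 0"}}

```text
t: 30.65
position: [0.4196, -0.2715, 0.2136]
eef_rot: [-178.6, -1.2, 96.7]
wrist_force: [0.4, -0.4, -0.1]
finger_gap: 0.0856
```

```bash
python3 - <<'E'
from h import *
from station import ctrl
s=ctrl.state();show(s);plan(s,[(.4146,-.2702,.187,96.3)],step=4.7)
E
```

```text
t 30.65 p [ 0.4196 -0.2715  0.2136] rpy [-178.61   -1.22   96.68] F [ 0.4 -0.4 -0.1] gap 0.0856 j6 -44.3
grasp point xy, tcp z: [ 0.4152 -0.2685  0.2137]
-0.2 -0.0 2.7 0.4
```

{"op": "send_rows", "data": {"steps": "-0.2 -0.1 1.3 0.4; 0 0 0.9 0; 0 0 0.2 0; 0 0 0 0; 0 0 0 0"}}

```text
t: 31.15
position: [0.4201, -0.2721, 0.1925]
eef_rot: [-178.9, -1.0, 96.4]
wrist_force: [0.9, 0.3, -0.1]
finger_gap: 0.0849
```

```bash
python3 - <<'E'
from h import *
from station import ctrl
s=ctrl.state();show(s);plan(s,[(.4146,-.2702,.187,96.3)],step=4.7)
E
```

```text
t 31.15 p [ 0.4201 -0.2721  0.1925] rpy [-178.86   -1.01   96.42] F [ 0.9  0.3 -0.1] gap 0.0849 j6 -44.1
grasp point xy, tcp z: [ 0.4165 -0.2696  0.1925]
-0.1 -0.2 0.6 0.1
```

{"op": "send_rows", "data": {"steps": "0 -0.2 0.4 0.1; 0 0 0 0; 0 0 0 0"}}

```text
t: 31.45
position: [0.4182, -0.2725, 0.1891]
eef_rot: [-178.9, -0.9, 96.3]
wrist_force: [0.0, 0.5, -0.2]
finger_gap: 0.0854
```

{"op": "send_rows", "data": {"steps": "0 0 0 0; 0 0 0 0; 0 0 0 0; 0 0 0 0; 0 0 0 0; 0 0 0 0; 0 0 0 0", "fingers": -1, "newtons": 35}}

```text
t: 32.15
position: [0.4182, -0.2726, 0.1895]
eef_rot: [-178.9, -0.9, 96.3]
wrist_force: [-0.6, 0.5, 0.2]
finger_gap: 0.0348
```

```bash
python3 - <<'E'
from h import *
from station import ctrl
s=ctrl.state();show(s);plan(s,[(.4146,-.2702,.295,96.3),(.47,-.05,.295,96.3),(.5763,.275,.295,96.3)],step=4.7)
E
```

```text
t 32.15 p [ 0.4182 -0.2726  0.1895] rpy [-178.95   -0.93   96.3 ] F [-0.6  0.5  0.2] gap 0.0348 j6 -44.2
grasp point xy, tcp z: [ 0.4149 -0.2703  0.1895]
0.1 -0.1 -3.5 -0.0; 0.1 -0.1 -3.5 -0.0; 0.1 -0.1 -3.5 -0.0; 4.3 1.6 0.0 -0.0; 4.3 1.6 0.0 -0.0; 4.3 1.6 0.0 -0.0; 4.3 1.6 0.0 -0.0; 4.3 1.6 0.0 -0.0
3.9 1.8 0.0 -0.0; 3.9 1.8 0.0 -0.0; 3.9 1.8 0.0 -0.0; 3.9 1.8 0.0 -0.0; 3.9 1.8 0.0 -0.0; 3.9 1.8 0.0 -0.0; 3.9 1.8 0.0 -0.0; 3.9 1.8 0.0 -0.0
```

{"op": "send_rows", "data": {"steps": "0 0 -2 0; 0 0 -3.5 0; 0 0 -3.5 0; 2.8 1 -0.8 0; 4.3 1.6 0 0; 4.3 1.6 0 0; 4.3 1.6 0 0; 4.3 1.6 0 0"}}

```text
t: 32.95
position: [0.4742, -0.067, 0.2928]
eef_rot: [-179.1, -0.8, 95.6]
wrist_force: [1.7, 0.6, -1.3]
finger_gap: 0.0349
```

{"op": "send_rows", "data": {"steps": "3.9 1.8 0 0; 3.9 1.8 0 0; 3.9 1.8 0 0; 3.9 1.8 0 0; 3.9 1.8 0 0; 3.9 1.8 0 0; 3 1.4 0 0; 0 0 0 0"}}

```text
t: 33.75
position: [0.5711, 0.2258, 0.293]
eef_rot: [-179.1, -0.9, 96.0]
wrist_force: [0.9, -0.9, -0.4]
finger_gap: 0.0352
```

```bash
python3 - <<'E'
from h import *
from station import ctrl
s=ctrl.state();show(s);plan(s,[(.5758,.275,.27,96.3)],step=4.7)
E
```

```text
t 33.75 p [0.5711 0.2258 0.293 ] rpy [-179.1    -0.9    96.01] F [ 0.9 -0.9 -0.4] gap 0.0352 j6 10.8
grasp point xy, tcp z: [0.5682 0.2281 0.293 ]
2.3 0.6 1.2 -0.1; 2.3 0.6 1.2 -0.1
```

{"op": "send_rows", "data": {"steps": "2.3 0.6 1.2 -0.1; 2.2 0.5 1.2 -0.1; 0 0 1.2 0; 0 0 0 0; 0 0 0 0"}}

```text
t: 34.25
position: [0.5752, 0.2716, 0.2544]
eef_rot: [-178.8, -0.7, 96.3]
wrist_force: [-0.1, -0.3, -0.3]
finger_gap: 0.0351
```

```bash
python3 - <<'E'
from h import *
from station import ctrl
s=ctrl.state();show(s);plan(s,[(.5758,.275,.22,96.3)],step=4.7)
E
```

```text
t 34.25 p [0.5752 0.2716 0.2544] rpy [-178.83   -0.67   96.33] F [-0.1 -0.3 -0.3] gap 0.0351 j6 14.3
grasp point xy, tcp z: [0.5716 0.2731 0.2544]
0.1 0.5 3.4 0.0
```

{"op": "send_rows", "data": {"steps": "0.1 0.5 1.8 0; 0.1 0.1 1.8 0; 0 0 0 0; 0 0 0 0"}}

```text
t: 34.65
position: [0.5807, 0.2699, 0.2202]
eef_rot: [-178.9, -0.6, 96.1]
wrist_force: [-0.0, 0.3, -1.2]
finger_gap: 0.0352
```

```bash
python3 - <<'E'
from h import *
from station import ctrl
s,p,W,d=look(ctrl,"w13");plan(s,[(.5758,.275,.1935,96.3)],step=4.7)
E
```

```text
t 34.65 p [0.5807 0.2699 0.2202] rpy [-178.91   -0.6    96.09] F [-0.   0.3 -1.2] gap 0.0352 j6 14.2
grasp point xy, tcp z: [0.5774 0.2713 0.2202]
0.4 -0.1 2.7 -0.2
```

View pics/w13.png

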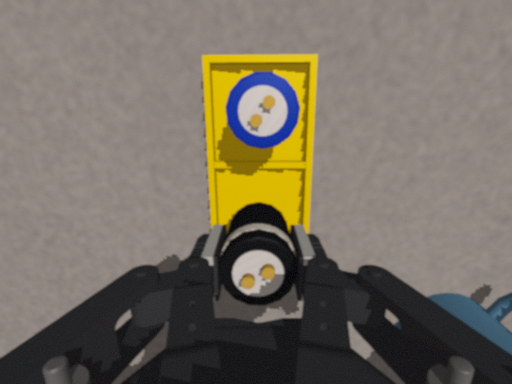

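The blue cap stands well inside the far bay at (263,108). The black cap is laterally centred over the near bay (cap at 259, tray cols 207-312). The rib is at row 165. Lowering with +0.4 along x.

{"op": "send_rows", "data": {"steps": "0.4 -0.1 1 -0.2; 0 0 0.9 0; 0 0 0 0; 0 0 0 0"}}

```text
t: 35.1
position: [0.5793, 0.2737, 0.2024]
eef_rot: [-179.1, -0.7, 96.3]
wrist_force: [-1.0, 0.2, -1.9]
finger_gap: 0.0355
```

```bash
python3 - <<'E'
from h import *
from station import ctrl
s=ctrl.state();show(s);plan(s,[(.5758,.275,.1935,96.3)],step=4.7)
E
```

```text
t 35.1 p [0.5793 0.2737 0.2024] rpy [-179.11   -0.65   96.27] F [-1.   0.2 -1.9] gap 0.0355 j6 14.4
grasp point xy, tcp z: [0.5765 0.2753 0.2024]
-0.0 -0.1 0.9 -0.0
```

{"op": "send_rows", "data": {"steps": "0 0 0.3 0; 0 0 0.2 0; 0 0 0 0; 0 0 0.1 0; 0 0 0 0"}}

```text
t: 35.6
position: [0.5793, 0.2741, 0.1962]
eef_rot: [-179.1, -0.7, 96.3]
wrist_force: [0.1, 0.8, -0.9]
finger_gap: 0.0348
```

{"op": "send_rows", "data": {"steps": "0 0 0.2 0; 0 0 0 0; 0 0 0 0"}}

```text
t: 35.9
position: [0.5793, 0.2742, 0.1942]
eef_rot: [-179.2, -0.7, 96.3]
wrist_force: [1.0, -0.1, -0.1]
finger_gap: 0.0355
```

{"op": "send_rows", "data": {"steps": "0 0 0.1 0; 0 0 0 0; 0 0 0 0"}}

```text
t: 36.2
position: [0.5795, 0.2742, 0.1936]
eef_rot: [-179.2, -0.7, 96.3]
wrist_force: [-0.7, -0.2, -0.7]
finger_gap: 0.0352
```

{"op": "send_rows", "data": {"steps": "0 0 0.2 0; 0 0 0 0; 0 0 0 0"}}

```text
t: 36.5
position: [0.5796, 0.2743, 0.1943]
eef_rot: [-179.3, -0.7, 96.3]
wrist_force: [-0.7, -0.4, -1.0]
finger_gap: 0.0352
```

{"op": "send_rows", "data": {"steps": "0 0 0.1 0; 0 0 0 0; 0 0 0 0"}}

```text
t: 36.8
position: [0.5797, 0.2743, 0.1934]
eef_rot: [-179.3, -0.7, 96.3]
wrist_force: [-0.2, 0.6, 1.1]
finger_gap: 0.0354
```

{"op": "send_rows", "data": {"steps": "0 0 0 0; 0 0 0 0; 0 0 0 0; 0 0 0 0; 0 0 0 0; 0 0 0 0", "fingers": 0.6}}

```text
t: 37.4
position: [0.5796, 0.2743, 0.1922]
eef_rot: [-179.3, -0.7, 96.3]
wrist_force: [0.9, 1.0, -1.3]
finger_gap: 0.0682
```

{"op": "send_rows", "data": {"steps": "0 0 -1 0; 0 0 -3 0; 0 0 -4 0; 0 0 -3 0; 0 0 0 0"}}

```text
t: 37.9
position: [0.5811, 0.2731, 0.3068]
eef_rot: [-179.1, -0.6, 96.3]
wrist_force: [1.5, 0.5, 0.0]
finger_gap: 0.0685
```

```bash
python3 - <<'E'
from h import *
from station import ctrl
s,p,W,d=look(ctrl,"w14");near(W,d,.5758,.275,.03,[(.05,.057)]);near(W,d,.5693,.3386,.03,[(.05,.057)])
f=np.load("pics/top.npz");D=f["d"];c=ctrl.get_calibration("top");near(cloud(D,c["camera_matrix"],fixedT(c)),D,.441,-.13,.04,[(.0405,.046),(.03,.039)])
s=ctrl.state();plan(s,[(.439,-.129,.30,98)],step=4.7)
E
```

```text
t 37.9 p [0.5811 0.2731 0.3068] rpy [-179.09   -0.64   96.3 ] F [1.5 0.5 0. ] gap 0.0685 j6 14.5
table 0.0041
0.05 0.057 1248 [574.9 277. ] [34.9 34.6] 47.4 [0.5748 0.2779 0.0542]
table 0.0041
0.05 0.057 1555 [569.4 341.2] [35.3 34.8] 6.4 [0.5695 0.3419 0.0543]
table 0.0002
0.0405 0.046 241 [ 441.4 -130.6] [49.5 24.6] 8.9 [ 0.441  -0.1305  0.0424]
0.03 0.039 121 [ 442.  -130.1] [48.6 41.7] 9.2 [ 0.4413 -0.1186  0.0358]
grasp point xy, tcp z: [0.5773 0.2742 0.3051]
-3.9 -1.8 0.0 -0.2; -3.9 -1.8 0.0 -0.2; -3.8 -1.8 0.0 -0.2; -3.8 -1.9 0.0 -0.2; -3.8 -1.9 0.0 -0.2; -3.8 -1.9 0.0 -0.2; -3.8 -1.9 0.0 -0.2; -3.8 -1.9 0.0 -0.2
-3.8 -1.9 0.0 -0.2; -3.8 -1.9 0.0 -0.2
```

Both caps are upright, tops at 0.054 m, each in its bay. The transformer's core top is cleanly measured at 49.5 x 24.6 mm, angle 8.9°. Going there.

{"op": "send_rows", "data": {"steps": "-3.9 -1.8 0 -0.2; -3.9 -1.8 0 -0.2; -3.8 -1.8 0 -0.2; -3.8 -1.9 0 -0.2; -3.8 -1.9 0 -0.2; -3.8 -1.9 0 -0.2; -3.8 -1.9 0 -0.2; -3.8 -1.9 0 -0.2", "fingers": 1}}

```text
t: 38.75
position: [0.4648, -0.0545, 0.298]
eef_rot: [-178.6, -0.8, 98.6]
wrist_force: [-0.1, -0.1, 0.3]
finger_gap: 0.0855
```

{"op": "send_rows", "data": {"steps": "-1.5 -0.8 0 -0.3; 0 0 0 0; 0 0 0 0"}}

```text
t: 39.05
position: [0.455, -0.0749, 0.2956]
eef_rot: [-178.2, -0.9, 98.4]
wrist_force: [-0.0, 0.2, -0.5]
finger_gap: 0.0854
```

```bash
python3 - <<'E'
from h import *
from station import ctrl
s,p,W,d=look(ctrl,"w15");near(W,d,.439,-.129,.035,[(.0405,.046)])
s=ctrl.state();plan(s,[(.4395,-.1295,.25,98.9)],step=4.7)
E
```

```text
t 39.05 p [ 0.455  -0.0749  0.2956] rpy [-178.19   -0.92   98.44] F [-0.   0.2 -0.5] gap 0.0854 j6 -23.2
table 0.0
0.0405 0.046 1338 [ 437.  -128.7] [49.6 25.3] 10.0 [ 0.4371 -0.1278  0.0421]
grasp point xy, tcp z: [ 0.4495 -0.0728  0.2956]
-2.8 -0.8 2.3 -0.2; -2.8 -0.8 2.3 -0.2
```

{"op": "send_rows", "data": {"steps": "-2.8 -0.8 1.5 -0.4; -2.8 -0.8 1.5 -0.4; 0 0 0.8 0; 0 0 0 0; 0 0 0 0"}}

```text
t: 39.6
position: [0.4493, -0.1281, 0.2555]
eef_rot: [-178.3, -1.0, 99.8]
wrist_force: [0.6, -0.2, 0.1]
finger_gap: 0.0857
```

```bash
python3 - <<'E'
from h import *
from station import ctrl
s=ctrl.state();show(s);plan(s,[(.4392,-.1296,.22,99.4)],step=4.7)
E
```

```text
t 39.6 p [ 0.4493 -0.1281  0.2555] rpy [-178.31   -1.04   99.77] F [ 0.6 -0.2  0.1] gap 0.0857 j6 -30.9
grasp point xy, tcp z: [ 0.444  -0.126   0.2556]
-0.3 -0.4 3.6 0.4
```

{"op": "send_rows", "data": {"steps": "-0.3 -0.4 1.8 0.4; -0.1 -0.1 1.5 0; 0 0 0 0; 0 0 0 0"}}

```text
t: 40.0
position: [0.4462, -0.1287, 0.2241]
eef_rot: [-178.5, -1.0, 99.7]
wrist_force: [1.1, 0.6, -0.4]
finger_gap: 0.0856
```

```bash
python3 - <<'E'
from h import *
from station import ctrl
s=ctrl.state();show(s);plan(s,[(.4392,-.1296,.185,99.4)],step=4.7)
E
```

```text
t 40.0 p [ 0.4462 -0.1287  0.2241] rpy [-178.54   -0.96   99.69] F [ 1.1  0.6 -0.4] gap 0.0856 j6 -31.1
grasp point xy, tcp z: [ 0.4416 -0.1267  0.2242]
-0.3 -0.2 3.9 0.3
```

{"op": "send_rows", "data": {"steps": "-0.3 -0.2 1.7 0.3; 0 0 1.4 0; 0 0 0.3 0; 0 0 0 0; 0 0 0 0"}}

```text
t: 40.5
position: [0.4471, -0.1301, 0.1939]
eef_rot: [-179.0, -0.7, 99.6]
wrist_force: [0.2, 0.3, 0.3]
finger_gap: 0.0853
```

```bash
python3 - <<'E'
from h import *
from station import ctrl
s=ctrl.state();show(s);plan(s,[(.4392,-.1296,.185,99.4)],step=4.7)
E
```

```text
t 40.5 p [ 0.4471 -0.1301  0.1939] rpy [-178.99   -0.72   99.59] F [0.2 0.3 0.3] gap 0.0853 j6 -31.2
grasp point xy, tcp z: [ 0.4438 -0.1286  0.1939]
-0.0 -0.5 0.9 0.2
```

{"op": "send_rows", "data": {"steps": "0 -0.5 0.4 0.2; 0 0 0.4 0; 0 0 0 0; 0 0 0 0"}}

```text
t: 40.9
position: [0.4421, -0.1311, 0.1871]
eef_rot: [-179.2, -0.6, 99.4]
wrist_force: [-0.0, -0.4, 1.0]
finger_gap: 0.0851
```

```bash
python3 - <<'E'
from h import *
from station import ctrl
s=ctrl.state();show(s);plan(s,[(.4392,-.1296,.185,99.4)],step=4.7)
E
```

```text
t 40.9 p [ 0.4421 -0.1311  0.1871] rpy [-179.15   -0.62   99.38] F [-0.  -0.4  1. ] gap 0.0851 j6 -31.3
grasp point xy, tcp z: [ 0.4394 -0.1297  0.1872]
0.0 -0.0 0.2 -0.0
```

{"op": "send_rows", "data": {"steps": "0 0 0.1 0; 0 0 0 0; 0 0 0 0; 0 0 0 0; 0 0 0 0; 0 0 0 0; 0 0 0 0; 0 0 0 0", "fingers": -1, "newtons": 70}}

```text
t: 41.7
position: [0.4423, -0.1312, 0.1866]
eef_rot: [-179.2, -0.6, 99.4]
wrist_force: [-0.8, 0.2, -0.4]
finger_gap: 0.0486
```

```bash
python3 - <<'E'
from h import *
from station import ctrl
s=ctrl.state();show(s);plan(s,[(.4394,-.1297,.285,99.4),(.6213,.0107,.28,89.3)],step=4)
E
```

```text
t 41.7 p [ 0.4423 -0.1312  0.1866] rpy [-179.18   -0.61   99.36] F [-0.8  0.2 -0.4] gap 0.0486 j6 -31.3
grasp point xy, tcp z: [ 0.4397 -0.1298  0.1866]
0.0 -0.1 -3.3 -0.0; 0.0 -0.1 -3.3 -0.0; 0.0 -0.1 -3.3 -0.0; 1.8 3.4 0.1 1.7; 1.9 3.3 0.1 1.7; 2.0 3.3 0.1 1.7; 2.1 3.2 0.1 1.7; 2.2 3.1 0.1 1.7
2.3 3.1 0.1 1.7
```

{"op": "send_rows", "data": {"steps": "0 0 -2 0; 0 0 -3.3 0; 0 0 -3.3 0; 1.2 2.2 -0.6 1.7; 1.9 3.3 0 1.7; 2.0 3.3 0 1.7; 2.1 3.2 0 1.7; 1.5 2.5 0 1.7"}}

```text
t: 42.5
position: [0.5771, -0.0288, 0.2753]
eef_rot: [-178.2, -0.7, 90.2]
wrist_force: [0.1, -0.8, -2.9]
finger_gap: 0.0487
```

{"op": "send_rows", "data": {"steps": "0 0 0 0; 0 0 0 0; 0 0 0 0"}}

```text
t: 42.8
position: [0.5794, -0.0262, 0.2727]
eef_rot: [-178.2, -0.7, 90.4]
wrist_force: [-0.2, -0.2, -4.4]
finger_gap: 0.0488
```

```bash
python3 - <<'E'
from h import *
from station import ctrl
s,p,W,d=look(ctrl,"w16")
w=W[d>0];w=w[(np.hypot(w[:,0]-.6213,w[:,1]-.0107)<.06)&(w[:,2]>.007)&(w[:,2]<.016)];print(len(w),rect(w[:,:2]))
plan(ctrl.state(),[(.6213,.0107,.25,89.3)],step=4)
E
```

```text
t 42.8 p [ 0.5794 -0.0262  0.2727] rpy [-178.16   -0.73   90.43] F [-0.2 -0.2 -4.4] gap 0.0488 j6 -7.6
2035 (array([619.5,  10.2]), array([74.2, 82.2]), 89.6)
grasp point xy, tcp z: [ 0.5734 -0.0243  0.2727]
1.7 2.4 1.1 0.6; 1.7 2.4 1.1 0.6
```

{"op": "send_rows", "data": {"steps": "1.7 2.4 0.5 0.5; 1.6 2.2 0.8 0.5; 0 0 0.8 0; 0 0 0 0; 0 0 0 0"}}

```text
t: 43.35
position: [0.6198, 0.0038, 0.2489]
eef_rot: [-177.7, -0.6, 89.1]
wrist_force: [-0.7, 0.4, -4.2]
finger_gap: 0.0488
```

```bash
python3 - <<'E'
from h import *
from station import ctrl
s=ctrl.state();show(s);plan(ctrl.state(),[(.6214,.0100,.21,89.4)],step=4)
E
```

```text
t 43.35 p [0.6198 0.0038 0.2489] rpy [-177.66   -0.64   89.08] F [-0.7  0.4 -4.2] gap 0.0488 j6 -3.1
grasp point xy, tcp z: [0.6131 0.0057 0.2491]
0.2 0.5 1.9 -0.2; 0.2 0.5 1.9 -0.2
```

{"op": "send_rows", "data": {"steps": "0.2 0.4 1.5 -0.2; 0.2 0.4 1.5 -0.2; 0 0.1 0 0; 0 0 0 0; 0 0 0 0"}}

```text
t: 43.85
position: [0.6259, 0.0064, 0.216]
eef_rot: [-177.5, -0.6, 89.4]
wrist_force: [0.8, -0.5, -3.4]
finger_gap: 0.049
```

```bash
python3 - <<'E'
from h import *
from station import ctrl
s,p,W,d=look(ctrl,"w17");plan(ctrl.state(),[(.6214,.0100,.1905,89.4)],step=4)
E
```

```text
t 43.85 p [0.6259 0.0064 0.216 ] rpy [-177.51   -0.64   89.38] F [ 0.8 -0.5 -3.4] gap 0.049 j6 -3.2
grasp point xy, tcp z: [0.619  0.0083 0.2163]
0.1 0.4 2.6 -0.0
```

View pics/w17.png

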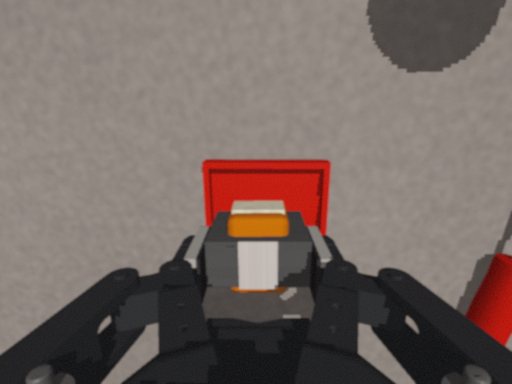

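The transformer hangs at column 258 and the tray centre is at 267. That matches the planned +0.4 cm along tool y. Lowering.

{"op": "send_rows", "data": {"steps": "0.1 0.3 0.9 0; 0 0 0.7 0; 0 0 0 0; 0 0 0 0"}}

```text
t: 44.3
position: [0.629, 0.0077, 0.1995]
eef_rot: [-177.6, -0.6, 89.4]
wrist_force: [0.1, -0.2, -3.6]
finger_gap: 0.0488
```

```bash
python3 - <<'E'
from h import *
from station import ctrl
s=ctrl.state();show(s);plan(s,[(.6214,.0100,.1905,89.4)],step=4)
E
```

```text
t 44.3 p [0.629  0.0077 0.1995] rpy [-177.64   -0.63   89.39] F [ 0.1 -0.2 -3.6] gap 0.0488 j6 -3.1
grasp point xy, tcp z: [0.6222 0.0096 0.1996]
0.0 -0.0 0.9 -0.0
```

{"op": "send_rows", "data": {"steps": "0 0 0.3 0; 0 0 0.2 0; 0 0 0 0; 0 0 0 0"}}

```text
t: 44.7
position: [0.6288, 0.0078, 0.1943]
eef_rot: [-177.7, -0.6, 89.4]
wrist_force: [-0.4, -0.5, -3.6]
finger_gap: 0.049
```

{"op": "send_rows", "data": {"steps": "0 0 0.2 0; 0 0 0 0; 0 0 0 0"}}

```text
t: 45.0
position: [0.6289, 0.0078, 0.1924]
eef_rot: [-177.7, -0.6, 89.4]
wrist_force: [-0.4, 0.4, -4.5]
finger_gap: 0.0487
```

{"op": "send_rows", "data": {"steps": "0 0 0.1 0; 0 0 0 0; 0 0 0 0"}}

```text
t: 45.3
position: [0.6289, 0.0078, 0.1915]
eef_rot: [-177.7, -0.6, 89.4]
wrist_force: [-0.9, -0.1, -3.7]
finger_gap: 0.049
```

{"op": "send_rows", "data": {"steps": "0 0 0.1 0; 0 0 0 0; 0 0 0 0"}}

```text
t: 45.6
position: [0.629, 0.0078, 0.1912]
eef_rot: [-177.8, -0.6, 89.4]
wrist_force: [0.5, 0.2, -3.6]
finger_gap: 0.0488
```

{"op": "send_rows", "data": {"steps": "0 0 0.2 0; 0 0 0 0; 0 0 0 0"}}

```text
t: 45.9
position: [0.6291, 0.0078, 0.1916]
eef_rot: [-177.9, -0.6, 89.4]
wrist_force: [0.2, 0.3, -2.9]
finger_gap: 0.0493
```

{"op": "send_rows", "data": {"steps": "0 0 0.2 0; 0 0 0 0; 0 0 0 0"}}

```text
t: 46.2
position: [0.6292, 0.0078, 0.191]
eef_rot: [-177.9, -0.6, 89.4]
wrist_force: [-0.7, -0.1, -0.8]
finger_gap: 0.0488
```

{"op": "send_rows", "data": {"steps": "0 0 0.1 0; 0 0 0 0; 0 0 0 0"}}

```text
t: 46.5
position: [0.6292, 0.0078, 0.191]
eef_rot: [-178.0, -0.6, 89.4]
wrist_force: [-1.3, 0.3, 1.0]
finger_gap: 0.049
```

It's in contact, and pressing gently is levelling it. A few more small presses before release.

{"op": "send_rows", "data": {"steps": "0 0 0.2 0; 0 0 0.2 0; 0 0 0.2 0; 0 0 0 0; 0 0 0 0"}}

```text
t: 47.0
position: [0.6289, 0.0078, 0.191]
eef_rot: [-178.1, -0.6, 89.4]
wrist_force: [-0.1, -0.1, -2.5]
finger_gap: 0.0488
```

{"op": "send_rows", "data": {"steps": "0 0 0.2 0; 0 0 0.2 0; 0 0 0 0; 0 0 0 0"}}

```text
t: 47.4
position: [0.6288, 0.0079, 0.1909]
eef_rot: [-178.2, -0.6, 89.4]
wrist_force: [-0.3, -0.8, 0.4]
finger_gap: 0.0489
```

{"op": "send_rows", "data": {"steps": "0 0 0 0; 0 0 0 0; 0 0 0 0; 0 0 0 0; 0 0 0 0; 0 0 0 0", "fingers": 0.7, "newtons": 20}}

```text
t: 48.0
position: [0.6297, 0.0078, 0.1895]
eef_rot: [-178.2, -0.6, 89.4]
wrist_force: [-0.9, 0.2, 0.3]
finger_gap: 0.0726
```

{"op": "send_rows", "data": {"steps": "0 0 -1 0; 0 0 -2 0; 0 0 -4 0; 0 0 -4 0; 0 0 -3 0; 0 0 0 0; 0 0 0 0"}}

```text
t: 48.7
position: [0.6339, 0.0063, 0.3376]
eef_rot: [-178.1, -0.6, 89.4]
wrist_force: [-0.7, 0.7, -1.2]
finger_gap: 0.0728
```

```bash
python3 - <<'E'
from h import *
from station import ctrl
s,p,W,d=look(ctrl,"w18");near(W,d,.621,.01,.04,[(.043,.05),(.0445,.0475)])
p,D=ctrl.camera("top");c=ctrl.get_calibration("top");T=cloud(D,c["camera_matrix"],fixedT(c))
cv2.imwrite("pics/top2.png",cv2.resize(p[...,::-1],(800,600),interpolation=cv2.INTER_CUBIC))
for n,x,y,r,b in [("green",.5587,-.349,.033,(.034,.045)),("brown",.574,-.278,.033,(.034,.045)),("blue",.571,.338,.027,(.05,.058)),("black",.578,.275,.027,(.05,.058)),("mug",.738,.187,.06,(.07,.1)),("reel",.7298,-.1755,.04,(.015,.2))]: print(n);near(T,D,x,y,r,[b])
show(ctrl.state())
E
```

```text
t 48.7 p [0.6339 0.0063 0.3376] rpy [-178.15   -0.59   89.43] F [-0.7  0.7 -1.2] gap 0.0728 j6 -3.0
table 0.0041
0.043 0.05 1238 [620.8  10.9] [49.9 24.6] 0.1 [0.6206 0.0116 0.0462]
0.0445 0.0475 1167 [620.8  11.2] [24.2 49.8] 89.8 [0.6213 0.0115 0.0462]
green
table 0.0046
0.034 0.045 124 [ 561.9 -349.6] [19.1 29. ] 77.5 [ 0.5618 -0.3487  0.0395]
brown
table 0.0047
0.034 0.045 118 [ 575.9 -278.7] [18.9 28.5] 77.4 [ 0.5758 -0.2779  0.0393]
blue
table 0.0039
0.05 0.058 217 [572.7 339. ] [34.2 34.8] 42.6 [0.5719 0.3382 0.0543]
black
table 0.0039
0.05 0.058 206 [578.4 274.4] [34.7 32.9] 89.5 [0.5785 0.274  0.0545]
mug
table 0.0003
0.07 0.1 146 [742.8 221. ] [38.5 59.8] 81.3 [0.7538 0.2143 0.0812]
reel
table 0.0011
0.015 0.2 436 [ 730.3 -176. ] [51.3 54.2] 88.1 [ 0.73   -0.1756  0.0365]
t 48.8 p [0.634  0.0063 0.3366] rpy [-178.08   -0.59   89.42] F [-0.7  0.5  0.3] gap 0.0723 j6 -3.0
```

View pics/top2.png

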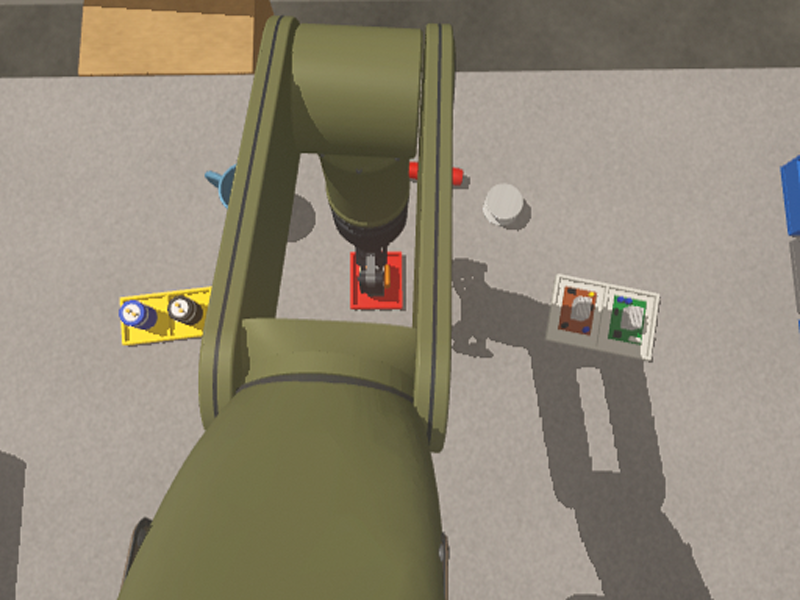

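View pics/w18.png

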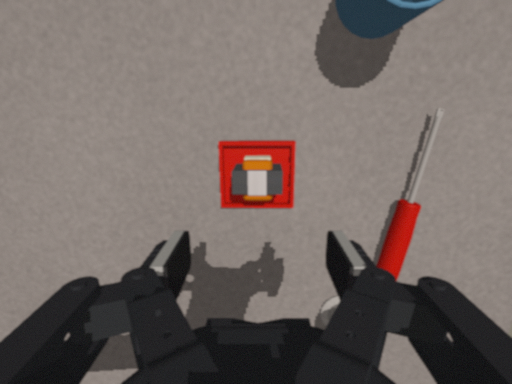

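All five parts are in their trays. The transformer sits centred in the red tray at (257,180), top at 0.046 m, and the arm is clear. In the top view, brown is at (578,308), green at (630,318), the blue and black caps at (137,313) and (185,308), and the reel at (504,204), unmoved. The mug is partly hidden by the arm.

```bash
python3 -c "
from station import ctrl
print(ctrl.hand_in())"
```

```text
the job is handed in; nothing more can be done
None
```

The job is done and handed in at about 49 s of the 115 s. I worked in the order given: green board, brown board, blue cap, black cap, transformer. Each part was lowered to floor contact before I let go.

| Part | Where it is | Top height measured after release | Expected |
|---|---|---|---|
| Green board | white tray, -y bay | about 40 mm | 40 mm |
| Brown board | white tray, +y bay | about 40 mm | 40 mm |
| Blue cap | yellow tray, +y bay, upright | 54 mm | 54 mm |
| Black cap | yellow tray, -y bay, upright | 54 mm | 54 mm |
| Transformer | red tray, centred | 46 mm | 46 mm |

At the last look the gripper was open and well clear, about 34 cm up. The reel was within 1 mm of where it started. The arm hid part of the mug in that picture, so I could not measure its position again, but the arm never worked near it.

- **Camera disagreement:** the top and wrist cameras differed by about 4 mm throughout. I used the mean of the two, and the grasps and fits confirmed it.
- **Tool tilt:** the tool drifted up to about 2.5° off vertical. The transformer went down about 1° off level between grip and release, then measured flat on the floor afterwards.

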